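# Bolt the polisher's guard and switch it on with the key

## Task

Make the bench polisher ready to run. First bolt its guard: lift the bolt's handle up out of its notch, slide the bolt all the way across into the keeper and let the handle down fully into the other notch. Then take the red key out of the key stand, push it fully down into the key switch while that still stands at off (slot in line with the white dot), turn it clockwise all the way to on (slot in line with the green dot) and leave it in the switch; do not press the stop button, leave the other two keys in the stand, and leave everything else on the bench where it is and upright.

Things in the scene. Friction and masses are not known exactly. Their poses are not given: they have to be found in the camera images.
- guard: guarded bench polisher, fixed: hood 150 mm deep (own x -50 to +100), 260 mm wide (y -130 to +130), 100 mm tall, yellow lid and green frame, clear front window (-x), motor behind to x=+190. Origin at its underside, z up. A barrel bolt lies on its flat top along y, axis at x=0, z=125 mm
- bolt_axis (a point): point on the bolt's axis midway between the notches, at guard x=0, y=0, z=125 mm, axes as the guard's. Straps and keeper round the bolt reach z=142 mm over the bench, x -16 to +16, at y=-87 to -69, 37 to 49 and 77 to 93 (keeper). A notched gate plate stands at x=-33 to -27, y=-56 to +56, top at z=137, with two open-topped notches 16 mm wide at y=-30 (open) and y=+30 (shut)
- bolt (a joint): sliding of the bolt rod along the guard's +y, in m: 0 open (as found), 0.060 fully shot into the keeper (a stop at both ends). Slides with about 1.5 N of friction, only while the handle is lifted clear of the gate, and stays where it is left
- handle (a joint): swing of the bolt's handle about the bolt axis, in rad: 0 level, down in a notch, pointing to the guard's -x; grows as the knob end swings up (to 1.4); clear of the gate above about 0.62 rad. Weighs 100 g, falls down by itself when let go
- handle_knob (a point): centre of the black ball knob, 22 mm diameter, at the handle's end, 68 mm from the bolt axis (when down: guard x=-68, z=125 mm; y=-30 mm plus the bolt's travel). The steel handle rod is 10 mm thick. The ball can be pinched from above along the guard's y and turns in the grip. Axes are the handle's, as the guard's when down
- switch_box: grey control box, fixed, 120 mm (x) by 150 mm (y) by 80 mm tall; origin at the centre of its underside. Key switch in its top at y=-35 mm, in a steel ring (outer diameter 53, inner 30 mm, 4 mm high); white dot (off, towards +x) and green dot (on) 36 mm from the switch axis. Red stop button on a yellow base at y=+45 mm, under 45 mm above the top
- rotor (a joint): turn of the key switch in rad, clockwise seen from above: 0 off, 1.3 on (stops at both ends). Starts between 0 and 0.15. Turns with about 0.05 N m of friction, stays where it is left
- keyhole (a point): centre of the mouth of the key slot in the brass rotor's top face, 80 mm above the bench, z up; its x runs along the slot and turns with the rotor. Slot 20.5 mm (x) by 8.4 mm (y), 40 mm deep, 1.5 mm lead-in. A key fits either way round and turns about 0.13 rad in the slot before it drives the rotor, so turn that much more; fully in, its neck rests on the rotor face and its tip is 32 mm below this point
- stop_button (a joint): press of the red stop button on the switch box, in m: 0 free, 0.006 fully pressed; spring, 6 N when fully down. To be left alone
- key_stand: wooden key stand, fixed, 55 mm (x) by 160 mm (y) by 50 mm tall; origin at the centre of its underside; three slots 20.5 mm (x) by 8.4 mm (y), 36 mm deep, at y=-52, 0 and +52 mm; any key may be in any slot
- key_red: red key, the one to use, 87 mm long, about 60 g, upright in one of the stand's slots, blade down. Origin at the blade's tip, z up. Steel blade 18 mm (x) by 6 mm (y), z=0 to 32; round neck of 22 mm diameter, z=32 to 42, rests on the surface round the slot; flat red plastic bow 40 mm (x) by 10 mm (y), z=42 to 87, to be gripped across its 10 mm
- key_blue: blue key, to be left in the stand, 87 mm long, about 60 g, upright in one of the stand's slots, blade down. Origin at the blade's tip, z up. Steel blade 18 mm (x) by 6 mm (y), z=0 to 32; round neck of 22 mm diameter, z=32 to 42, rests on the surface round the slot; flat blue plastic bow 40 mm (x) by 10 mm (y), z=42 to 87, to be gripped across its 10 mm
- key_black: black key, to be left in the stand, 87 mm long, about 60 g, upright in one of the stand's slots, blade down. Origin at the blade's tip, z up. Steel blade 18 mm (x) by 6 mm (y), z=0 to 32; round neck of 22 mm diameter, z=32 to 42, rests on the surface round the slot; flat black plastic bow 40 mm (x) by 10 mm (y), z=42 to 87, to be gripped across its 10 mm
- pin_can: open brass-and-green can full of steel pins, 76 mm diameter, 105 mm tall, loose bystander; origin at the centre of its underside
- tin: open shallow steel tin, 100 mm diameter, 40 mm tall, loose bystander; origin at the centre of its underside
- tin_lid: flat brass-coloured lid lying on the bench, 100 mm diameter, 8 mm thick, loose bystander; origin at the centre of its underside
- oil_bottle: amber bottle, 60 mm diameter, 190 mm tall, loose bystander; origin at the centre of its underside
- glass: small clear drinking-glass shape, 56 mm diameter, 90 mm tall, loose bystander; origin at the centre of its underside
- file: flat steel file with a wooden handle, 220 mm long, 24 mm thick, lying along its own x (handle to -x), loose bystander; origin under its middle
- screwdriver: screwdriver, 190 mm long, lying along its own x, loose bystander; origin under its middle
Not all that is in view belongs to the job. What is shaped like the switch_box but orange or pink is not meant.

How it is judged:
On the way, in this order (a step that is already met when the one before it is completed fails the run):
1. the bolt is shot fully into the keeper and its handle is down in the other notch (value of joint bolt above 0.055 m and value of joint handle below 0.12 rad), for 0.2 s.
2. the red key is fully down in the key switch, which is still at off (horizontal distance between key_red and keyhole below 0.004 m and z of key_red in the frame of keyhole below -0.029 m and angle between key_red's own z axis and vertical below 0.1 rad and angle between the x axis of key_red and the x axis of keyhole, either way round below 0.35 rad and value of joint rotor below 0.35 rad), for 0.1 s.
3. the switch is turned to on with the red key in it (horizontal distance between key_red and keyhole below 0.004 m and z of key_red in the frame of keyhole below -0.029 m and angle between key_red's own z axis and vertical below 0.1 rad and angle between the x axis of key_red and the x axis of keyhole, either way round below 0.35 rad and value of joint rotor above 1.15 rad), for 0.2 s.
At the end, for the whole second after the job is handed in: Bolt past 55 of 60 mm, its handle below 0.12 rad; red key in the switch: tip 29 mm or more below the mouth, within 4 mm of its axis, upright within 0.1 rad, in line with the slot within 0.35 rad, at rest; switch past 1.15 of 1.3 rad (all of step 1 and all of step 3 and linear speed of key_red below 0.02 m/s); the robot touches nothing.
It fails at once if the stop button is pressed (value of joint stop_button above 0.003 m).
It fails at once if another key is taken out of its slot (distance of any of key_blue, key_black from where it was at the start of the episode above 0.02 m).
It fails at once if a bystander is pushed more than 30 mm (distance of any of pin_can, tin, tin_lid, oil_bottle, glass, file, screwdriver from where it was at the start of the episode above 0.03 m).
It fails at once if a standing bystander is tipped (angle between any of pin_can, tin, oil_bottle, glass's own z axis and vertical above 0.4 rad).
It also fails if it takes over 59 s, if anything falls off the work surface, if the arm or the gripper's body presses on something with over 40 N, if the wrist force passes 120 N, or if a joint passes its speed limit or range.

## Robot

A 6-joint arm with a two-finger parallel gripper is mounted at the origin on the work surface. World frame = base frame: x ahead of the robot, y to its left, z up, the work surface at z = 0. Lengths are in m, angles in rad, forces in N, time in s.
With the tool pointing down it reaches from about 0.3 to 0.75 m from the base axis. Payload 8.5 kg.
Tool frame: the origin (TCP) lies midway between the tips of the shut fingers; the grasp point (between the pads) lies 19 mm behind it; x points along the fingers, y is the direction in which the jaws open and shut, and the axes are right-handed (so a half turn about x gives the same grasp; the last joint's range is limited). The gripper opens to 88 mm and grips with 3 to 60 N. Pads are 18 mm wide; open, the fingers measure 123 mm over their backs; the gripper's body (75 mm by 187 mm) begins 45 mm behind the grasp point.
Start: joints at [0.905, 0.381, 1.297, -0, 1.464, -0.215], TCP at [0.24, 0.495, 0.217] pointing down, gripper open.
Joint ranges: [-3.11, 3.11], [-0.89, 2.33], [0.22, 2.48], [-1.42, 4.56], [0.17, 2.85], [-2.88, 2.88]. Speed limits (rad/s): [2.39, 2.39, 3.14, 3.14, 3.14, 3.14].

## Interface

Orientations are given as a 3x3 rotation matrix whose columns are the frame's x, y, z axes.
In Python, from rig import * gives the robot as it stands. The module is installed in compiled form; this text tells all that it offers.
- The arm moves only by the tool move_arm, never from a script. Its argument "moves" is a list of rows, each a list of 3 entries, a list of its own where there are three numbers: the shift along the tool's x, y, z in mm, then the turn about the tool's x in degrees, then the closure, from 0 (fully open) to 1 (shut). A call has 1 to 12 rows; each row is the pose to reach, as a shift and turn from the pose measured when the call began, along the tool's axes at that moment; what a row does not reach only later rows make up. A row lasts 1/12 s, in which the tool goes at most 41.7 mm and 7.16 degrees, less where a joint would pass 70% of its speed; a pose out of reach is approached as far as the arm can. A call with a gripper value outside its range is refused whole. The fingers move at their own pace and stop on an object; the grip force is fixed at half the most. Time passes only in rows, so rows that repeat a pose let the fingers close. It gives the time, the measured TCP pose, the force and the opening at its end, in the units of the state.
- get_obs(): the state, without advancing time (a new reading comes with each control period).
- camera(name): name is "scene" or "top"; returns (picture, depth): 420x560x3 uint8, blue, green, red; 420x560 float32, m along the optical axis (not along the pixel's ray), 0 where there is no reading.
- calibration(name): a dict with "mtx" (3x3 intrinsics, pixels), "k1" (the pictures are not rectified: a ray, as slopes to the right and down, at radius r is drawn at 1 + k1 r^2 times it, then the intrinsics apply), "R" (3x3) and "t" (3): a world point X has camera coordinates R X + t. Camera axes: x right, y down, z forward; pixel columns grow to the right and rows downward; lengths in m; the calibration is good to about 2 mm. A picture is of the moment at which its call begins. calibration takes no time and is no camera call.
- sign_off(): hands the job in, once; it reports no verdict.
Trained networks look in the newest picture that a camera, given by its name, has taken for a name from the list of things; names that differ only in an ending like _2 or _b are one class to them, and where a whole thing is asked for, a point or a joint stands for the part that bears it (a point fixed in the world has none). Each returns a list of dicts, best first, with "confidence" (0 to 1); they miss things now and then, are a little off and sometimes report something else, mostly with a low value. They report only what shows in the picture. A call takes as long as a camera call. They do not tell look-alikes from the thing itself.
- cut_out(camera, name): "region" (420x560 bool, what is visible of it).
- place_of(camera, name): "xyz" ([x, y, z] in m, in the coordinates of the camera as it stood for that picture, good to about 4 mm: a listed point, or the origin of a listed thing).
The state is a dict: "time_s": time; "q": joint angles; "dq": joint speeds; "tau": joint torques, N m; "tool_pos": TCP position; "ee_rot": TCP orientation; "ft_force": force on the tool from outside, world axes, zero at the start; "moment": the same for the moment, N m; "gripper_width": finger opening in m.
Only numpy, scipy, OpenCV 4.12 (cv2) and the standard library are available. Lean on these libraries where they do the work, as an engineer would, in place of code of your own. Each camera call takes 0.05 s, during which the arm holds its last target.

## Working session

There is one attempt and no reset: what is moved stays moved. The work goes in short steps, Python scripts to look and compute and a tool call to move; the robot and the scene stay as the last step left them, time stands still between calls to the robot, and variables do not carry over. Pictures are saved under pics/ and viewed, and the job is handed in when it is done.

Besides the shell and the picture viewer there is one more tool, called after "Emit:" as name([rows], argument=value, ...), one row to a line, values as JSON. move_arm: Moves the arm, as the interface text tells. Its arguments: {"type":"object","properties":{"moves":{"type":"array","items":{"type":"array"}}},"required":["moves"]}

```bash
mkdir -p pics; ls
python3 - <<'E'
from rig import *
import cv2
o=get_obs();print(o)
for n in("scene","top"):
    p,d=camera(n);cv2.imwrite(f"pics/{n}0.png",p);c=calibration(n);print(n,c)
E
```

```text
pics
{'time_s': 0.0, 'q': array([ 9.04735634e-01,  3.81203337e-01,  1.29820305e+00, -5.71151031e-05,
        1.46356647e+00, -2.15286800e-01]), 'dq': array([-0.00098749,  0.00048676,  0.00022851, -0.00109874, -0.00085202,
        0.00036854]), 'tau': array([ 1.16038937e-03, -4.37907422e+01, -2.24566573e+01,  7.15961843e-02,
        3.49710428e-02, -7.07717686e-05]), 'tool_pos': array([0.2394437 , 0.49482637, 0.2159533 ]), 'ee_rot': array([[-8.08170769e-04,  4.35656166e-01,  9.00112799e-01],
       [-1.12029165e-03,  9.00112134e-01, -4.35656850e-01],
       [-9.99999046e-01, -1.36047398e-03, -2.39382351e-04]]), 'ft_force': array([ 0.19651713, -0.19231686,  0.28392251]), 'moment': array([-0.01850312,  0.01821958,  0.01598104]), 'gripper_width': 0.08815520779565197}
scene {'mtx': array([[471.72024798,   0.        , 285.10595261],
       [  0.        , 471.72024798, 210.55952493],
       [  0.        ,   0.        ,   1.        ]]), 'k1': -0.07426553945795429, 'R': array([[-0.53647311,  0.84357493, -0.02404042],
       [ 0.48144097,  0.28252847, -0.82969407],
       [-0.69311702, -0.4566826 , -0.55770046]]), 't': array([ 0.36125921, -0.14441166,  2.16223554])}
top {'mtx': array([[446.13487294,   0.        , 283.12017365],
       [  0.        , 446.13487294, 207.06910922],
       [  0.        ,   0.        ,   1.        ]]), 'k1': 0.034280380840081906, 'R': array([[-0.01260089, -0.99970284,  0.0208675 ],
       [-0.98382958,  0.00866656, -0.17889729],
       [ 0.17866328, -0.02278432, -0.98364643]]), 't': array([-0.11001591,  0.50418651,  1.44203329])}
```

View pics/scene0.png

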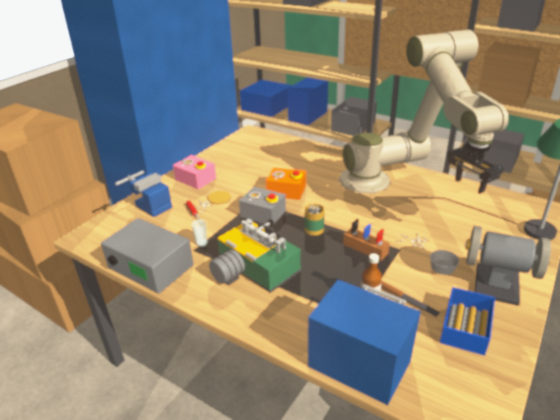

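View pics/top0.png

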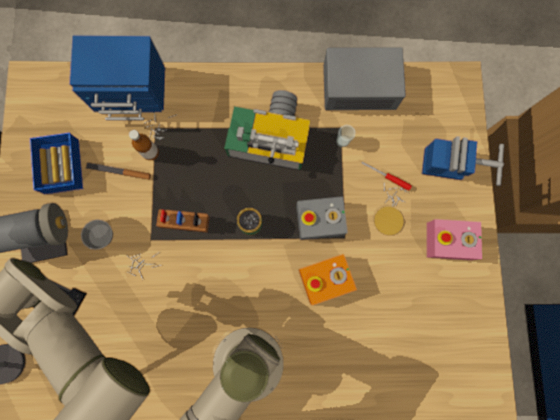

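The scene view shows the grey switch box at (263,205), the guard at (258,250) and the key stand at (367,240). In the top view they are at (322,217), (268,135) and (183,220). The orange box at top (327,281) and the pink one at (455,240) are look-alikes. The red key appears to be in the leftmost slot, at top (165,217). Next I'll run the networks.

```bash
cat > h.py <<'E'
from rig import *
import numpy as np, cv2
def toworld(n,X):
    c=calibration(n);return c['R'].T@(np.asarray(X)-c['t'])
def rays(n,uv):
    c=calibration(n);k=c['k1'];m=c['mtx']
    p=(np.asarray(uv,float).reshape(-1,2)-m[:2,2])/m[0,0]
    q=p.copy()
    for _ in range(20): q=p/(1+k*(q**2).sum(1,keepdims=True))
    return np.c_[q,np.ones(len(q))]
def unproj(n,uv,depth):   # depth per point
    return (rays(n,uv)*np.asarray(depth).reshape(-1,1)-calibration(n)['t'])@calibration(n)['R']
def atz(n,uv,z):
    c=calibration(n);r=rays(n,uv)@c['R'];o=-c['R'].T@c['t']
    return o+r*((z-o[2])/r[:,2])[:,None]
def proj(n,X):
    c=calibration(n);x=np.asarray(X).reshape(-1,3)@c['R'].T+c['t'];s=x[:,:2]/x[:,2:]
    return s*(1+c['k1']*(s**2).sum(1,keepdims=True))*c['mtx'][0,0]+c['mtx'][:2,2]
def allpts(n,d):
    v,u=np.mgrid[0:420,0:560];return unproj(n,np.c_[u.ravel(),v.ravel()],d.ravel()).reshape(420,560,3)
E
python3 - <<'E'
from h import *
for n in("scene","top"):
    p,d=camera(n);np.save(f"{n}_d.npy",d);np.save(f"{n}_p.npy",p)
    for t in("guard","bolt_axis","handle_knob","switch_box","keyhole","key_stand","key_red","key_blue","key_black","stop_button"):
        for r in place_of(n,t)[:3]:
            w=toworld(n,r['xyz']);print(n,t,round(r['confidence'],2),w.round(4),proj(n,w)[0].round())
print(get_obs()['time_s'])
p=np.load("top_p.npy")
cv2.imwrite("pics/crop1.png",cv2.resize(p[90:250,140:360],None,fx=3.6,fy=3.6,interpolation=cv2.INTER_CUBIC))
p=np.load("scene_p.npy")
cv2.imwrite("pics/crop2.png",cv2.resize(p[170:300,200:400],None,fx=4,fy=4,interpolation=cv2.INTER_CUBIC))
E
```

```text
scene guard 0.72 [ 0.7125 -0.0611 -0.0018] [265. 261.]
scene guard 0.57 [ 0.6193 -0.4781 -0.0061] [195. 216.]
scene bolt_axis 0.96 [ 0.7162 -0.0614  0.1282] [262. 233.]
scene bolt_axis 0.39 [0.464  0.2158 0.0206] [365. 244.]
scene handle_knob 0.42 [ 0.643  -0.076   0.1286] [271. 221.]
scene switch_box 0.82 [ 0.4661 -0.2442 -0.0033] [262. 214.]
scene switch_box 0.62 [ 0.2626 -0.2561  0.0013] [286. 190.]
scene switch_box 0.57 [ 3.879e-01 -6.814e-01 -1.000e-04] [195. 179.]
scene keyhole 0.44 [ 0.4641 -0.2744  0.0786] [255. 195.]
scene key_stand 0.96 [ 0.4689  0.2112 -0.    ] [363. 249.]
scene key_red 0.6 [0.4644 0.2671 0.0167] [378. 249.]
scene key_blue 0.61 [0.4642 0.2128 0.0199] [364. 244.]
scene key_black 0.48 [0.4611 0.1666 0.0172] [353. 240.]Traceback (most recent call last):
  File "<stdin>", line 5, in <module>
ValueError: it knows: bolt_axis, file, glass, guard, handle_knob, key_black, key_blue, key_red, key_stand, keyhole, oil_bottle, pin_can, screwdriver, switch_box, tin, tin_lid
```

Run:
```python
from h import *
for n in("scene","top"):
    p,d=camera(n);np.save(f"{n}_d.npy",d);np.save(f"{n}_p.npy",p)
n="top"
for t in("guard","bolt_axis","handle_knob","switch_box","keyhole","key_stand","key_red","key_blue","key_black","pin_can","glass"):
        for r in place_of(n,t)[:3]:
            w=toworld(n,r['xyz']);print(n,t,round(r['confidence'],2),w.round(4),proj(n,w)[0].round())
print(get_obs()['time_s'])
p=np.load("top_p.npy")
cv2.imwrite("pics/crop1.png",cv2.resize(p[90:250,140:360],None,fx=3.6,fy=3.6,interpolation=cv2.INTER_CUBIC))
p=np.load("scene_p.npy")
cv2.imwrite("pics/crop2.png",cv2.resize(p[170:300,200:400],None,fx=4,fy=4,interpolation=cv2.INTER_CUBIC))
```

```text
top guard 0.84 [ 0.7202 -0.0592  0.004 ] [266. 149.]
top bolt_axis 0.76 [ 0.7162 -0.0597  0.1298] [266. 138.]
top handle_knob 0.5 [ 0.6429 -0.0752  0.1255] [271. 160.]
top switch_box 0.89 [ 0.4621 -0.2433  0.0024] [320. 221.]
top switch_box 0.64 [ 0.3883 -0.6731 -0.0007] [447. 241.]
top keyhole 0.64 [ 0.4679 -0.2757  0.0793] [333. 215.]
top keyhole 0.63 [ 0.3874 -0.7099  0.0785] [468. 239.]
top keyhole 0.46 [ 0.2775 -0.2882  0.0814] [339. 275.]
top key_stand 0.84 [0.4668 0.2194 0.0009] [185. 221.]
top key_red 0.66 [0.4752 0.2729 0.0189] [167. 218.]
top key_red 0.61 [ 0.6216 -0.4776  0.0028] [386. 175.]
top key_blue 0.72 [0.4574 0.17   0.0225] [198. 222.]
top key_blue 0.46 [0.4631 0.2231 0.0162] [183. 221.]
top key_black 0.62 [0.4611 0.1687 0.0192] [199. 222.]
top pin_can 0.8 [ 0.4565 -0.0043  0.001 ] [250. 223.]
top glass 0.65 [ 0.75   -0.3295 -0.0066] [342. 141.]
1.25
```

View pics/crop1.png

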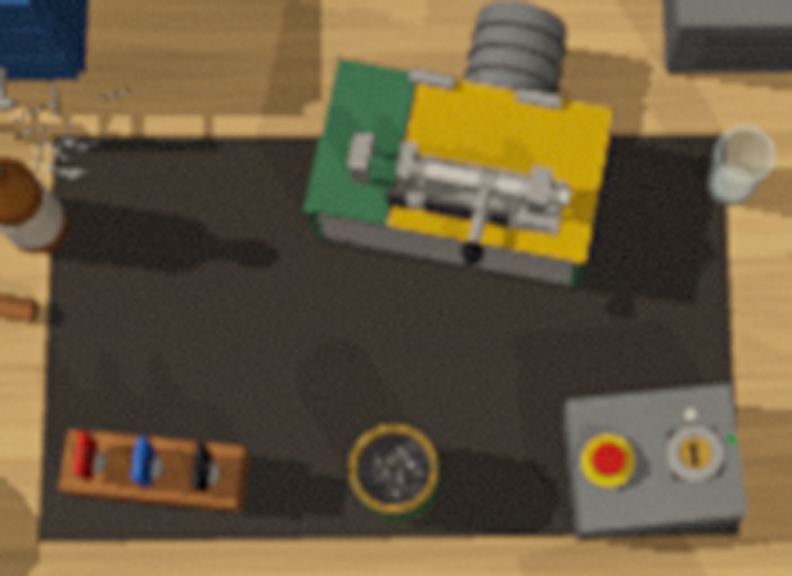

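View pics/crop2.png

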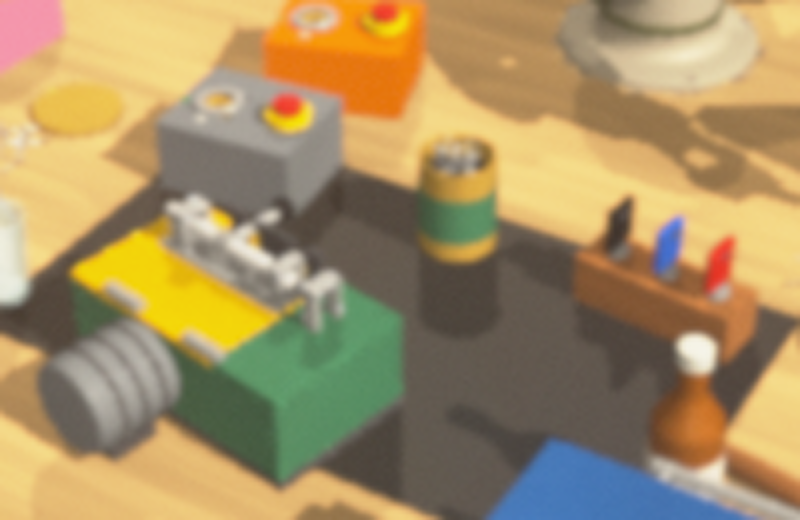

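The top crop matches the scene crop. The red key is leftmost at (165,217), i.e. the +y end of the stand. The knob is at top (271,160), the keeper at top (241,133), and the grey box's keyhole at top (333,216). Now I'll fit the poses from the depth.

Run:
```python
from h import *
n="top"
d=np.load("top_d.npy");p=np.load("top_p.npy");P=allpts(n,d)
def rect(name,c,rad,z0,z1,up=None):
    m=(d>0)&(np.hypot(P[...,0]-c[0],P[...,1]-c[1])<rad)&(P[...,2]>z0)&(P[...,2]<z1)
    q=P[m];r=cv2.minAreaRect((q[:,:2]*1000).astype(np.float32))
    print(name,m.sum(),"z",np.median(q[:,2]).round(4),"c",np.round(r[0],1),"size",np.round(r[1],1),"ang",round(r[2],2))
    cv2.imwrite(f"pics/m_{name}.png",m.astype(np.uint8)*255)
rect("guardtop",(.72,-.06),.2,.09,.108)
rect("box",(.465,-.244),.12,.072,.09)
rect("stand",(.465,.217),.11,.042,.058)
```

```text
guardtop 3238 z 0.0996 c [783.8 -74.6] size [260.5 243.4] ang 78.57
box 1508 z 0.0795 c [ 463.  -241.8] size [120.6 150.8] ang 5.64
stand 582 z 0.0494 c [462.2 219.3] size [164.7  55.8] ang 83.88
```

```bash
cat > ov.py <<'E'
from h import *
def T(c,yaw):
    a=np.radians(yaw);R=np.array([[np.cos(a),-np.sin(a),0],[np.sin(a),np.cos(a),0],[0,0,1]])
    return lambda X:np.asarray(X,float).reshape(-1,3)@R.T+np.array([c[0],c[1],0])
G=T((.7145,-.0605),-11.43);B=T((.463,-.2418),5.64);S=T((.4645,.2175),-6.1)
def box(f,x0,x1,y0,y1,z): return f([[x0,y0,z],[x1,y0,z],[x1,y1,z],[x0,y1,z]])
def circ(f,x,y,z,r): 
    t=np.linspace(0,2*np.pi,40);return f(np.c_[x+r*np.cos(t),y+r*np.sin(t),0*t+z])
if __name__=="__main__":
  L=[(box(G,-.05,.1,-.13,.13,.1)),circ(G,-.068,-.03,.125,.011),box(G,-.033,-.027,-.056,.056,.137),
   box(B,-.06,.06,-.075,.075,.08),circ(B,0,-.035,.084,.0265),circ(B,0,-.035,.084,.015),circ(B,.036,-.035,.08,.002),circ(B,0,.045,.1,.012),
   box(B,-.01025,.01025,-.0392,-.0308,.08),
   box(S,-.0275,.0275,-.08,.08,.05)]+[box(S,-.02,.02,y-.005,y+.005,.105) for y in(-.052,0,.052)]+[box(S,-.02,.02,y-.005,y+.005,.06) for y in(-.052,0,.052)]
  W={"scene":[(200,170,60,60,"a"),(225,170,90,60,"box"),(330,205,70,60,"st"),(210,205,100,90,"g")],"top":[(285,185,70,60,"box"),(150,195,70,50,"st"),(215,95,105,85,"g")]}
  for n in W:
    p=np.load(f"{n}_p.npy");s=8
    for x,y,w,h,t in W[n]:
        k=min(780//w,590//h);im=cv2.resize(p[y:y+h,x:x+w],None,fx=k,fy=k,interpolation=cv2.INTER_CUBIC)
        for q in L:
            u=((proj(n,q)-[x,y]+.5)*k).astype(np.int32);cv2.polylines(im,[u],True,(255,0,255),1)
        cv2.imwrite(f"pics/ov_{n}_{t}.png",im)
E
python3 ov.py
```

```text
(no output)
```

View pics/ov_top_box.png

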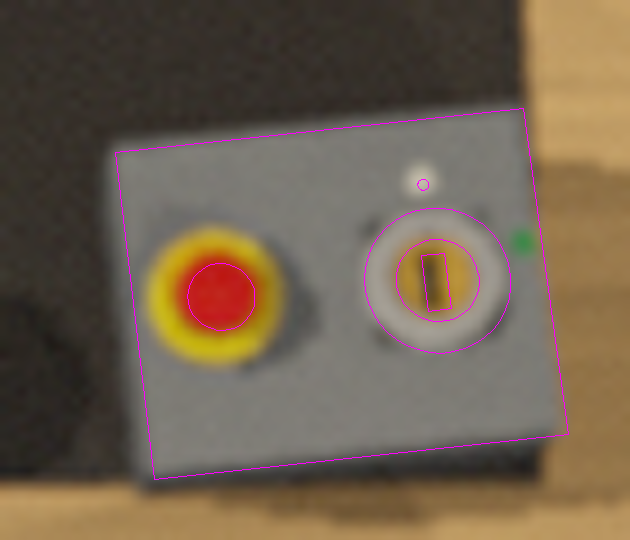

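View pics/ov_top_st.png

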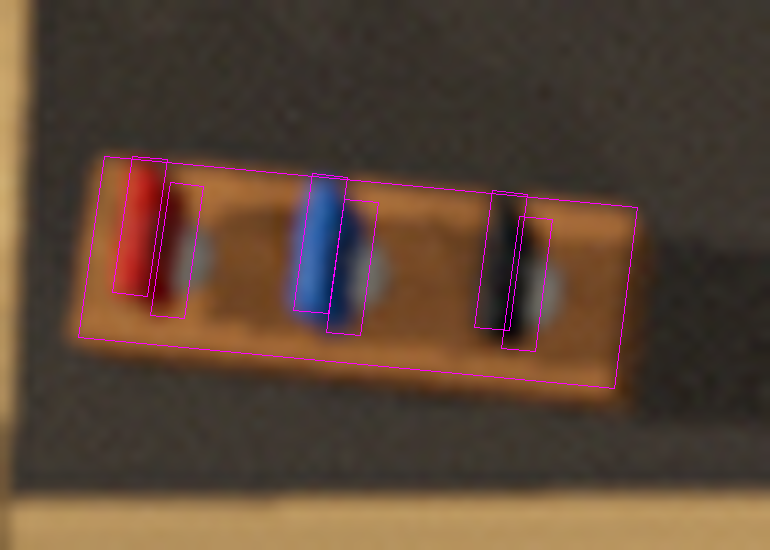

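View pics/ov_top_g.png

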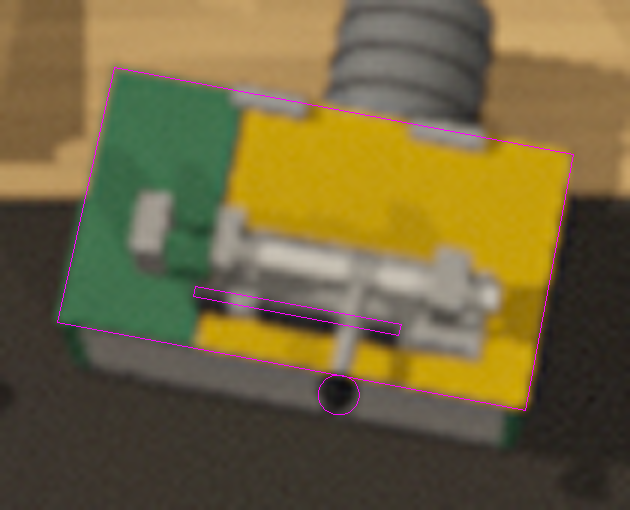

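View pics/ov_scene_box.png

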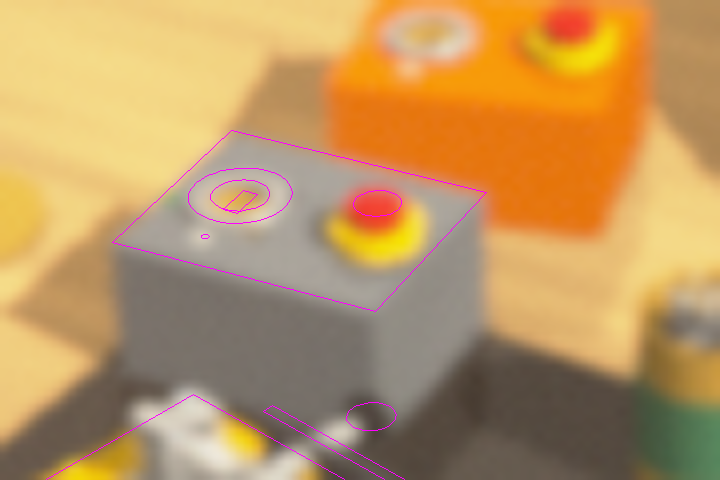

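View pics/ov_scene_st.png

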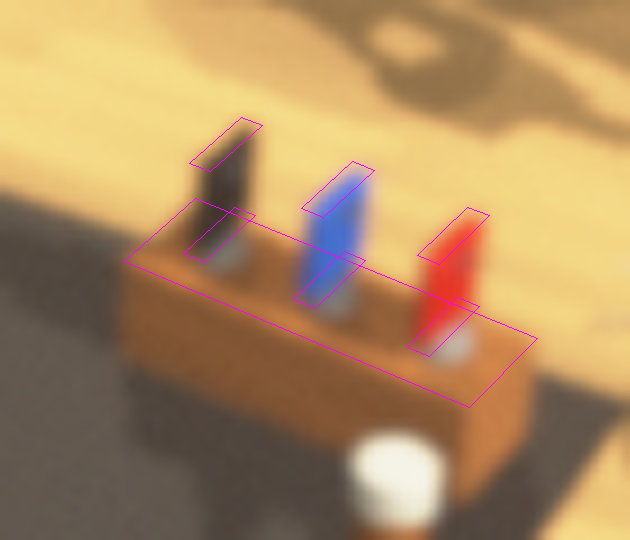

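View pics/ov_scene_g.png

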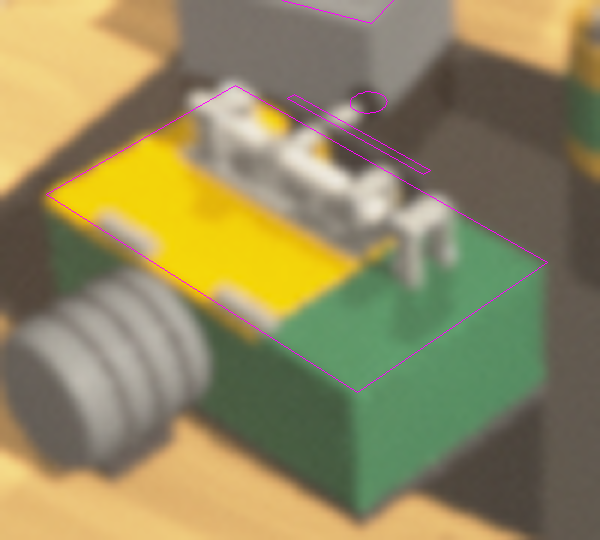

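```bash
cat > rel.py <<'E'
from ov import *
def rel(pos,yawy=None,o=None):
    """pos TCP world; yawy deg = heading of tool y measured from world +y, ccw positive"""
    o=o or get_obs();R=o['ee_rot'];s=R.T@(np.asarray(pos)-o['tool_pos'])*1000
    h=np.degrees(np.arctan2(-R[0,1],R[1,1]))
    t=None
    if yawy is not None:
        t=-(yawy-h);t=(t+90)%180-90
    print("shift",s.round(1),"turn",None if t is None else round(t,1),"| now",o['tool_pos'].round(4),"h",round(h,2),"F",o['ft_force'].round(1),"w",o['gripper_width'].round(4),"t",o['time_s'])
E
python3 - <<'E'
from rel import *
k=G([-.068,-.03,.125])[0];print(k)
rel([.42,.25,.25],-11.4);rel([k[0],k[1],.19],-11.4);
for t in("knob","x"):pass
# colour centroid checks of black knob / keys in both views
E
```

```text
[ 0.64190349 -0.07642943  0.125     ]Traceback (most recent call last):
  File "<stdin>", line 3, in <module>
  File "rel.py", line 9, in rel
    print("shift",s.round(1),"turn",None if t is None else round(t,1),"| now",o['tool_pos'].round(4),"h",round(h,2),"F",o['ft_force'].round(1),"w",o['gripper_width'].round(4),"t",o['time_s'])
                                                                                                                                                   ^^^^^^^^^^^^^^^^^^^^^^^^
AttributeError: 'float' object has no attribute 'round'
```

```bash
sed -i "s/o\['gripper_width'\].round(4)/round(float(o['gripper_width']),4)/" rel.py
python3 - <<'E'
from rel import *
k=G([-.068,-.03,.125])[0]
rel([.42,.25,.25],-11.4);rel([k[0],k[1],.21],-11.4);
E
```

```text
shift [ -33.4 -142.   269.1] turn -14.4 | now [0.2396 0.495  0.2166] h -25.83 F [-0.1 -0.2 -0.1] w 0.0879 t 1.25
shift [   6.6 -339.1  611.1] turn -14.4 | now [0.2396 0.495  0.2166] h -25.83 F [-0.1 -0.2 -0.1] w 0.0879 t 1.25
```

Emit:
move_arm([
  [[-33,-71,135],-7,0.2],
  [[-33,-142,269],-14.4,0.3],
  [[-33,-142,269],-14.4,0.3],
  [[-33,-142,269],-14.4,0.3],
  [[-33,-142,269],-14.4,0.3],
  [[-33,-142,269],-14.4,0.3],
  [[-33,-142,269],-14.4,0.3],
  [[-20,-240,440],-14.4,0.3],
  [[-20,-240,440],-14.4,0.3],
  [[-20,-240,440],-14.4,0.3],
  [[-20,-240,440],-14.4,0.3],
  [[-20,-240,440],-14.4,0.3],
])

```text
time_s: 2.25
tool_pos: [0.5258, 0.0942, 0.2372]
ee_rot: [[0.0, 0.198, 0.98], [0.0, 0.98, -0.198], [-1.0, 0.0, 0.0]]
ft_force: [1.3, 0.0, 0.3]
gripper_width: 0.062
```

Run:
```python
from rel import *
k=G([-.068,-.03,.125])[0]
rel([k[0],k[1],.2],-11.4)
```

```text
shift [  37.2 -144.2  147.6] turn -0.0 | now [0.5258 0.0942 0.2372] h -11.44 F [1.3 0.  0.3] w 0.062 t 2.25
```

Emit:
move_arm([
  [[20,-72,74],0,0.5],
  [[37,-144,148],0,0.5],
  [[37,-144,148],0,0.5],
  [[37,-144,148],0,0.5],
  [[37,-144,148],0,0.5],
  [[37,-144,148],0,0.5],
  [[37,-144,148],0,0.5],
  [[37,-144,148],0,0.5],
])

```text
time_s: 2.92
tool_pos: [0.6421, -0.076, 0.2]
ee_rot: [[-0.0, 0.199, 0.98], [0.0, 0.98, -0.199], [-1.0, 0.0, -0.0]]
ft_force: [-0.6, 0.2, -0.3]
gripper_width: 0.0439
```

Run:
```python
from rel import *
k=G([-.068,-.03,.125])[0]
rel([k[0],k[1],.106],-11.4)
for n in("scene","top"):
    p,d=camera(n);np.save(f"{n}_p.npy",p);np.save(f"{n}_d.npy",d)
o=get_obs();f=lambda X:np.asarray(X)@o['ee_rot'].T+o['tool_pos']
p=np.load("scene_p.npy");x,y,w,h=220,150,130,110;s=6
im=cv2.resize(p[y:y+h,x:x+w],None,fx=s,fy=s,interpolation=cv2.INTER_CUBIC)
for q in (f([[0,-.03,-.009],[0,.03,-.009],[0,.03,.009],[0,-.03,.009]]),circ(G,-.068,-.03,.125,.011)):
    cv2.polylines(im,[((proj("scene",q)-[x,y]+.5)*s).astype(np.int32)],True,(255,0,255),1)
cv2.imwrite("pics/s1.png",im)
```

```text
shift [94.  -0.5 -0.1] turn -0.1 | now [ 0.6421 -0.076   0.2   ] h -11.45 F [-0.6  0.2 -0.3] w 0.0439 t 2.9167
```

View pics/s1.png

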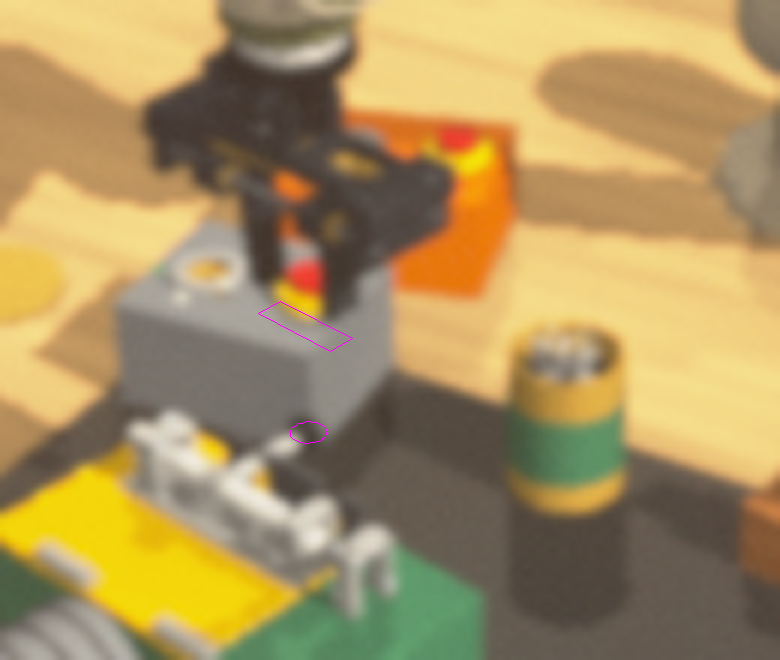

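The scene picture shows the open gripper over the knob, with the fingertips at about (265,200) and the knob at (271,222). Next: descend and pinch.

Emit:
move_arm([
  [[40,0,0],0,0.5],
  [[75,0,0],0,0.5],
  [[94,0,0],0,0.5],
  [[94,0,0],0,0.5],
  [[94,0,0],0,0.5],
  [[94,0,0],0,1.0],
  [[94,0,0],0,1.0],
  [[94,0,0],0,1.0],
  [[94,0,0],0,1.0],
  [[94,0,0],0,1.0],
  [[94,0,0],0,1.0],
  [[94,0,0],0,1.0],
])

```text
time_s: 4.02
tool_pos: [0.6426, -0.0757, 0.1081]
ee_rot: [[0.003, 0.197, 0.98], [-0.001, 0.98, -0.197], [-1.0, -0.001, 0.003]]
ft_force: [-0.5, -2.3, 5.8]
gripper_width: 0.0143
```

```bash
cat > snap.py <<'E'
import sys
from rel import *
n,x,y,w,h,out=sys.argv[1],*map(int,sys.argv[2:6]),sys.argv[6]
p,d=camera(n);np.save(f"{n}_p.npy",p);np.save(f"{n}_d.npy",d)
s=min(780//w,590//h)
cv2.imwrite(f"pics/{out}.png",cv2.resize(p[y:y+h,x:x+w],None,fx=s,fy=s,interpolation=cv2.INTER_CUBIC))
E
python3 snap.py scene 225 165 90 85 a1; python3 snap.py top 225 100 90 85 a2; python3 -c "
from rel import *
print(get_obs())"
```

```text
{'time_s': 4.1167, 'q': array([-2.99830979e-01,  6.34574849e-01,  1.17246882e+00, -3.42183279e-04,
        1.33124216e+00, -1.67184477e+00]), 'dq': array([ 0.00092511,  0.0004907 , -0.00161465, -0.0010787 ,  0.00013765,
       -0.0002919 ]), 'tau': array([ 2.01944456e+00, -5.13327634e+01, -1.91681099e+01,  7.03397803e-01,
        8.85685533e-02,  8.81044107e-03]), 'tool_pos': array([ 0.64255234, -0.07575359,  0.10812114]), 'ee_rot': array([[ 3.06112395e-03,  1.97397953e-01,  9.80318661e-01],
       [-1.29428417e-03,  9.80323215e-01, -1.97394828e-01],
       [-9.99994477e-01, -6.64560885e-04,  3.25637992e-03]]), 'ft_force': array([-0.43187313, -3.20244044,  5.89406709]), 'moment': array([-0.47263727,  0.12965206,  0.00107342]), 'gripper_width': 0.013819623341365299}
```

View pics/a1.png

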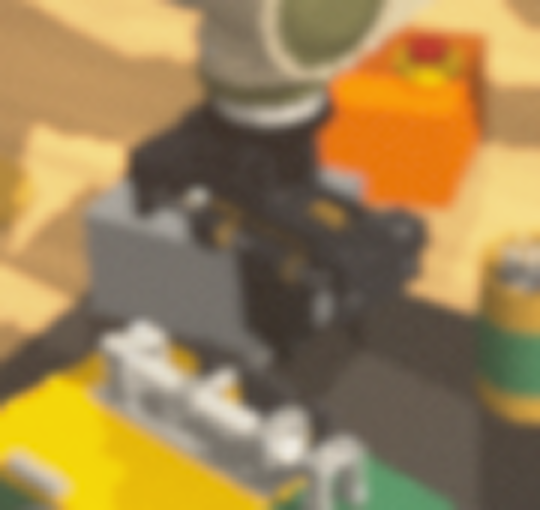

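View pics/a2.png

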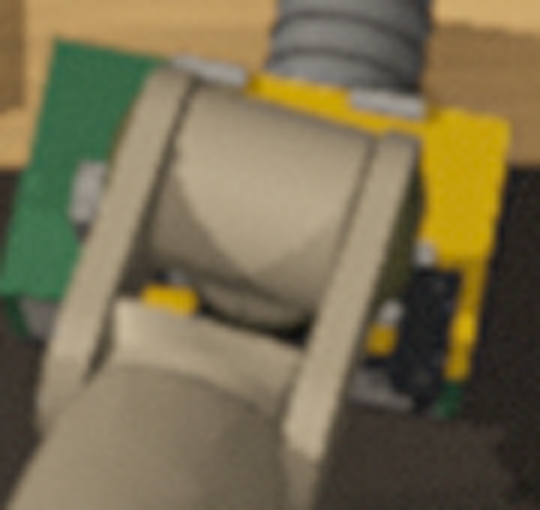

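Emit:
move_arm([
  [[0,0,0],0,0.5],
  [[0,0,0],0,0.5],
  [[0,0,0],0,0.5],
  [[0,0,0],0,0.5],
])

```text
time_s: 4.45
tool_pos: [0.6424, -0.0756, 0.1078]
ee_rot: [[0.002, 0.197, 0.98], [-0.001, 0.98, -0.197], [-1.0, -0.0, 0.003]]
ft_force: [0.1, -0.0, -0.2]
gripper_width: 0.0389
```

```bash
python3 snap.py scene 225 165 90 85 a3; python3 snap.py top 225 100 90 85 a4; python3 -c "
from rel import *
rel([.642,-.0764,.106],-11.4)"
```

```text
shift [ 1.8 -0.9 -0.3] turn 0.0 | now [ 0.6424 -0.0756  0.1078] h -11.38 F [-0.1  0.8 -0.4] w 0.044 t 4.55
```

View pics/a3.png

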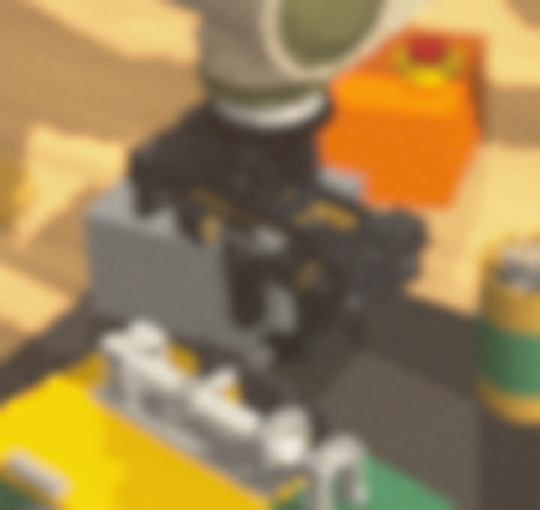

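Emit:
move_arm([
  [[7,-1,0],0,0.5],
  [[12,-1,0],0,0.5],
  [[12,-1,0],0,0.5],
  [[12,-1,0],0,0.5],
  [[12,-1,0],0,0.8],
  [[12,-1,0],0,1.0],
  [[12,-1,0],0,1.0],
  [[12,-1,0],0,1.0],
  [[12,-1,0],0,1.0],
  [[12,-1,0],0,1.0],
])

```text
time_s: 5.38
tool_pos: [0.6423, -0.0766, 0.096]
ee_rot: [[0.003, 0.197, 0.98], [-0.001, 0.98, -0.197], [-1.0, -0.0, 0.003]]
ft_force: [0.1, 1.4, 0.8]
gripper_width: 0.0195
```

Emit:
move_arm([
  [[-10,0,1],0,1.0],
  [[-20,0,3],0,1.0],
  [[-30,0,7],0,1.0],
  [[-38,0,12],0,1.0],
  [[-45,0,17],0,1.0],
  [[-51,0,23],0,1.0],
  [[-54,0,26.5],0,1.0],
  [[-54,0,26.5],0,1.0],
  [[-54,0,26.5],0,1.0],
])

```text
time_s: 6.13
tool_pos: [0.6677, -0.0817, 0.1504]
ee_rot: [[0.002, 0.197, 0.98], [-0.001, 0.98, -0.197], [-1.0, -0.001, 0.002]]
ft_force: [-3.7, 1.1, 1.9]
gripper_width: 0.0197
```

```bash
python3 snap.py scene 225 155 90 85 b1
```

```text
(no output)
```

View pics/b1.png

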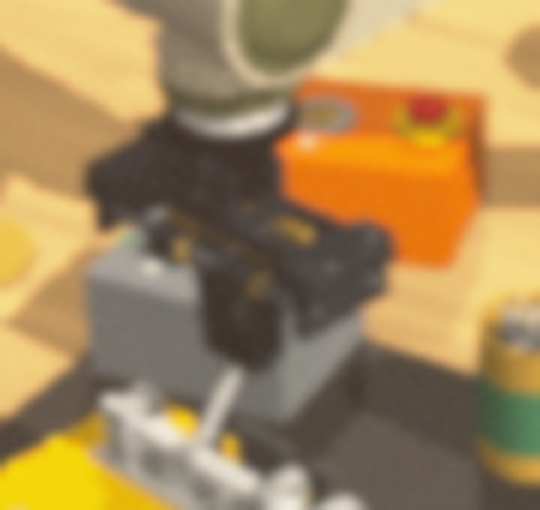

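The handle is lifted: its rod rises to the grip at crop (230,375). Now the slide in +y.

Emit:
move_arm([
  [[0,10,0],0,1.0],
  [[0,20,0],0,1.0],
  [[0,30,0],0,1.0],
  [[0,40,0],0,1.0],
  [[0,50,0],0,1.0],
  [[0,60,0],0,1.0],
  [[0,62,0],0,1.0],
  [[0,62,0],0,1.0],
  [[0,62,0],0,1.0],
])

```text
time_s: 6.93
tool_pos: [0.6793, -0.0245, 0.1505]
ee_rot: [[0.0, 0.2, 0.98], [-0.008, 0.98, -0.2], [-1.0, -0.008, 0.002]]
ft_force: [-7.6, -19.6, 2.9]
gripper_width: 0.0201
```

```bash
python3 snap.py scene 225 155 90 85 b2;python3 -c "
from rel import *
rel([.6423,-.0766,.096],-11.4)
print(get_obs()['tool_pos'])"
```

```text
shift [ 54.9 -58.  -25.9] turn -0.1 | now [ 0.6793 -0.0245  0.1505] h -11.54 F [ -8.2 -19.3   2.5] w 0.0197 t 6.9833
[ 0.67927084 -0.02447325  0.15052677]
```

View pics/b2.png

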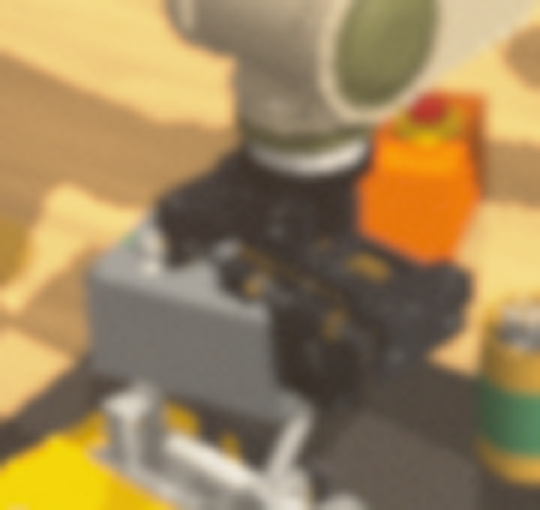

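Emit:
move_arm([
  [[3,0,-3.5],0,1.0],
  [[9,0,-9.5],0,1.0],
  [[16,0,-14.5],0,1.0],
  [[24,0,-19.5],0,1.0],
  [[34,0,-23.5],0,1.0],
  [[44,0,-25.5],0,1.0],
  [[54,0,-26.5],0,1.0],
  [[55,0,-26.5],0,1.0],
  [[55,0,-26.5],0,1.0],
  [[55,0,-26.5],0,1.0],
])

```text
time_s: 7.82
tool_pos: [0.6537, -0.02, 0.096]
ee_rot: [[0.001, 0.2, 0.98], [-0.01, 0.98, -0.2], [-1.0, -0.009, 0.003]]
ft_force: [-3.4, -5.4, 3.8]
gripper_width: 0.02
```

```bash
python3 snap.py scene 225 155 90 85 b3;python3 -c "
from rel import *
rel([.6423,-.0766,.096],-11.4)"
```

```text
shift [  0.6 -57.7   0.1] turn -0.1 | now [ 0.6538 -0.02    0.0961] h -11.54 F [-2.5 -6.1  3. ] w 0.0198 t 7.8667
```

View pics/b3.png

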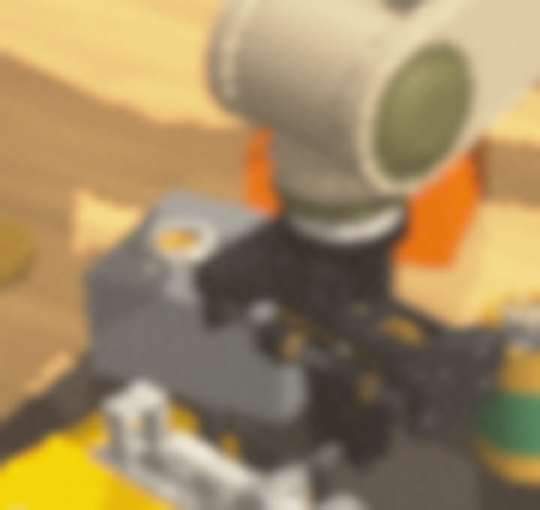

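The tool is back at z=.096, where it was when the handle sat in the first notch. Now release and rise.

Emit:
move_arm([
  [[0,0,0],0,0.5],
  [[0,0,0],0,0.5],
  [[0,0,0],0,0.5],
  [[0,0,0],0,0.5],
  [[-40,0,0],0,0.5],
  [[-80,0,0],0,0.5],
  [[-130,0,0],0,0.5],
  [[-130,0,0],0,0.5],
  [[-130,80,-60],0,0.5],
  [[-130,120,-90],0,0.5],
  [[-130,120,-90],0,0.5],
  [[-130,120,-90],0,0.5],
])

```text
time_s: 8.87
tool_pos: [0.5875, 0.1202, 0.2245]
ee_rot: [[0.001, 0.198, 0.98], [-0.009, 0.98, -0.198], [-1.0, -0.008, 0.003]]
ft_force: [0.0, -0.4, 0.7]
gripper_width: 0.0442
```

```bash
python3 snap.py scene 215 190 90 85 c1;python3 snap.py top 215 90 105 85 c2
python3 - <<'E'
from rel import *
for n in("scene","top"):
    for t in ("handle_knob","bolt_axis"):
        for r in place_of(n,t)[:2]:
            w=toworld(n,r['xyz']);print(n,t,round(r['confidence'],2),w.round(4))
print(G([-.068,.03,.125]))
E
```

```text
scene handle_knob 0.56 [ 0.657  -0.018   0.1258]
scene bolt_axis 0.82 [ 0.7162 -0.0616  0.1263]
scene bolt_axis 0.68 [ 7.108e-01  3.426e-01 -5.000e-04]
top handle_knob 0.74 [ 0.746  -0.3305 -0.0056]
top handle_knob 0.68 [ 0.6563 -0.0171  0.1205]
[[ 0.65379372 -0.01761937  0.125     ]]
```

View pics/c1.png

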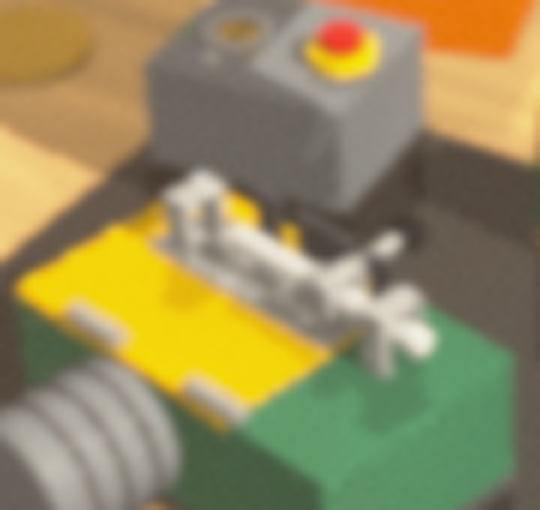

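View pics/c2.png

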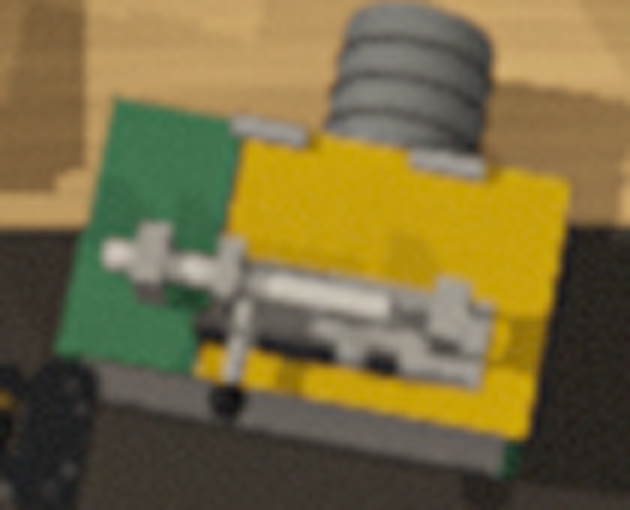

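The bolt now passes through the keeper at crop (150,260), and the knob is at top (253,157), level in the far notch. Next I'll refine the key and keyhole with colour silhouettes from both cameras.

Run:
```python
from rel import *
from scipy.optimize import least_squares
print("knob px expected",proj("top",G([[-.068,-.03,.125],[-.068,.03,.125]])).round(1), "seen", (338/6+215,395/6+95),(226/6+215,403/6+90))
P={n:np.load(f"{n}_p.npy") for n in("scene","top")}
def soft(n,kind,c,rad):
    hsv=cv2.cvtColor(P[n],cv2.COLOR_BGR2HSV).astype(int);H,S_,V=[hsv[...,i] for i in range(3)]
    if kind=="red": m=((H<8)|(H>172))&(S_>150)&(V>70)
    if kind=="blue": m=(H>100)&(H<125)&(S_>130)
    if kind=="brass": m=(H>10)&(H<30)&(S_>70)
    v,u=np.mgrid[0:420,0:560];m&=np.hypot(u-c[0],v-c[1])<rad
    return m
def hull(f,x,y,z0,z1,hx,hy,n,):
    pts=np.array([[x+a*hx,y+b*hy,z] for a in(-1,1) for b in(-1,1) for z in(z0,z1)])
    h=cv2.convexHull((proj(n,f(pts))).astype(np.float32))
    M=cv2.moments(h);return np.array([M['m10'],M['m01']])/M['m00'],M['m00']
for kind,y in(("red",.052),("blue",0)):
    obs={}
    for n in P:
        c,_=hull(S,0,y,.06,.105,.02,.005,n)
        m=soft(n,kind,c,13);vu=np.argwhere(m);obs[n]=vu.mean(0)[::-1];a=hull(S,0,y,.06,.105,.02,.005,n)
        print(kind,n,"obs",obs[n].round(2),len(vu),"model",a[0].round(2),round(a[1],1), "pca deg",)
    def res(p): return np.concatenate([hull(T(p[:2],-6.1),0,0,.06,.105,.02,.005,n)[0]-obs[n] for n in P])
    c0=S([0,y,0])[0][:2];r=least_squares(res,c0);print(kind,"start",c0.round(4),"fit",r.x.round(4),"res px",r.fun.round(2))
    for n in P:
        def res1(p): return hull(T(p[:2],-6.1),0,0,.06,.105,.02,.005,n)[0]-obs[n]
        print("  ",n,"only",least_squares(res1,c0).x.round(4))
for n in P:
    c=proj(n,B([0,-.035,.08]))[0];m=soft(n,"brass",c,5.5)
    vu=np.argwhere(m);o=vu.mean(0)[::-1];print("brass",n,o.round(2),len(vu),"model",c.round(2),"world",atz(n,[o],.08).round(4))
```

```text
knob px expected [[271.  160.3]
 [252.7 156.9]] seen (271.3333333333333, 160.83333333333331) (252.66666666666666, 157.16666666666669)
red scene obs [379.15 236.13] 55 model [379.32 235.78] 95.8 pca deg
red top obs [nan nan] 0 model [163.9  216.13] 89.9 pca deg<stdin>:20: RuntimeWarning: Mean of empty slice.
  ret = um.true_divide(
Traceback (most recent call last):
ValueError: Residuals are not finite in the initial point.
```

```bash
cat > fit.py <<'E'
from rel import *
from scipy.optimize import least_squares
P={n:cv2.imread(f"pics/{n}0.png") for n in("scene","top")}
def soft(n,kind,c,rad,P=P):
    hsv=cv2.cvtColor(P[n],cv2.COLOR_BGR2HSV).astype(int);H,S_,V=[hsv[...,i] for i in range(3)]
    if kind=="red": m=((H<8)|(H>172))&(S_>150)&(V>70)
    if kind=="blue": m=(H>100)&(H<125)&(S_>130)
    if kind=="brass": m=(H>10)&(H<30)&(S_>70)
    v,u=np.mgrid[0:420,0:560];m&=np.hypot(u-c[0],v-c[1])<rad
    return m
def hull(f,x,y,z0,z1,hx,hy,n,):
    pts=np.array([[x+a*hx,y+b*hy,z] for a in(-1,1) for b in(-1,1) for z in(z0,z1)])
    h=cv2.convexHull((proj(n,f(pts))).astype(np.float32))
    M=cv2.moments(h);return np.array([M['m10'],M['m01']])/M['m00'],M['m00']
if __name__=="__main__":
  for kind,y in(("red",.052),("blue",0)):
    obs={}
    for n in P:
        c,_=hull(S,0,y,.06,.105,.02,.005,n)
        m=soft(n,kind,c,13);vu=np.argwhere(m);obs[n]=vu.mean(0)[::-1];a=hull(S,0,y,.06,.105,.02,.005,n)
        print(kind,n,"obs",obs[n].round(2),len(vu),"model",a[0].round(2),round(a[1],1))
    c0=S([0,y,0])[0][:2]
    def res(p): return np.concatenate([hull(T(p[:2],-6.1),0,0,.06,.105,.02,.005,n)[0]-obs[n] for n in P])
    r=least_squares(res,c0);print(kind,"start",c0.round(4),"fit",r.x.round(4),"res px",r.fun.round(2))
    for n in P:
        def res1(p): return hull(T(p[:2],-6.1),0,0,.06,.105,.02,.005,n)[0]-obs[n]
        print("  ",n,"only",least_squares(res1,c0).x.round(4))
  for n in P:
    c=proj(n,B([0,-.035,.08]))[0];m=soft(n,"brass",c,5.5)
    vu=np.argwhere(m);o=vu.mean(0)[::-1];print("brass",n,o.round(2),len(vu),"model",c.round(2),"world",atz(n,[o],.08).round(4))
E
python3 fit.py
```

```text
red scene obs [379.15 236.13] 55 model [379.32 235.78] 95.8
red top obs [162.94 215.76] 62 model [163.9  216.13] 89.9
red start [0.47   0.2692] fit [0.471  0.2715] res px [ 0.68 -0.01  0.24  0.09]
   scene only [0.47   0.2692]
   top only [0.4713 0.2723]
blue scene obs [366.45 231.1 ] 29 model [366.58 230.59] 95.8
blue top obs [179.07 218.  ] 44 model [180.07 217.67] 83.3
blue start [0.4645 0.2175] fit [0.4637 0.219 ] res px [ 0.6  -0.5   0.54 -0.08]
   scene only [0.4661 0.2171]
   top only [0.4635 0.2207]
brass scene [254.09 194.57] 23 model [254.6  194.75] world [[ 0.4663 -0.2793  0.08  ]]
brass top [332.79 215.31] 72 model [332.98 215.85] world [[ 0.4682 -0.2761  0.08  ]]
```

Run:
```python
from rel import *
rel([.4707,.2705,.17],-6.1);print(get_obs()['q'])
```

```text
shift [  52.6  128.  -148. ] turn -5.5 | now [0.5899 0.116  0.2243] h -11.59 F [-0.4 -0.4  0. ] w 0.0445 t 9.1667
[ 0.00203715  0.46761347  1.1317573  -0.01009466  1.54102304 -1.36626273]
```

Emit:
move_arm([
  [[0,43,-49],-2,0.62],
  [[0,86,-98],-4,0.62],
  [[10,128,-148],-5.5,0.62],
  [[30,128,-148],-5.5,0.62],
  [[52,128,-148],-5.5,0.62],
  [[52,128,-148],-5.5,0.62],
  [[52,128,-148],-5.5,0.62],
  [[52,128,-148],-5.5,0.62],
  [[52,128,-148],-5.5,0.62],
])

```text
time_s: 9.92
tool_pos: [0.4726, 0.2694, 0.1715]
ee_rot: [[0.003, 0.108, 0.994], [-0.01, 0.994, -0.108], [-1.0, -0.009, 0.004]]
ft_force: [0.4, -0.9, -0.0]
gripper_width: 0.0337
```

```bash
python3 snap.py scene 320 170 110 85 d1;  python3 - <<'E'
from rel import *
rel([.4707,.2705,.062],-6.1)
E
```

```text
shift [109.5   1.9  -2.3] turn -0.1 | now [0.4724 0.2694 0.1715] h -6.22 F [-0.6 -0.2  0. ] w 0.0333 t 9.9667
```

View pics/d1.png

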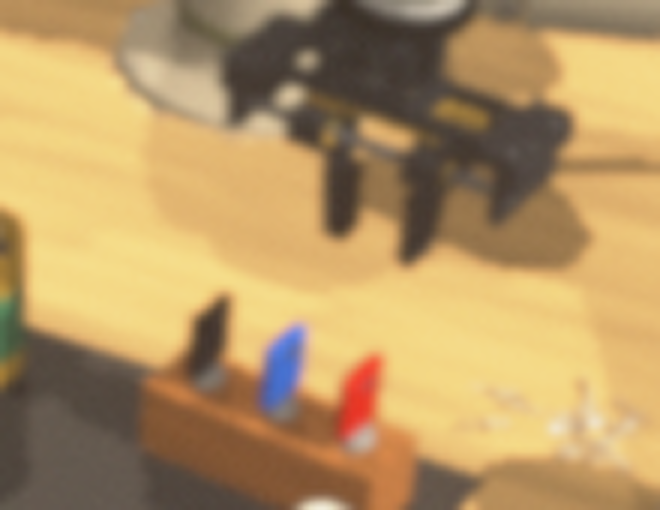

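The gripper is in line above the red key: finger midpoint at crop (378,250), key at (360,395). Now descend and grip.

Emit:
move_arm([
  [[40,2,-2],0,0.62],
  [[75,2,-2],0,0.62],
  [[95,2,-2],0,0.62],
  [[109,2,-2],0,0.62],
  [[109,2,-2],0,0.62],
  [[109,2,-2],0,0.62],
  [[109,2,-2],0,0.62],
])

```text
time_s: 10.55
tool_pos: [0.4723, 0.2705, 0.0639]
ee_rot: [[0.006, 0.109, 0.994], [-0.009, 0.994, -0.109], [-1.0, -0.008, 0.007]]
ft_force: [-0.1, -0.3, -0.1]
gripper_width: 0.0332
```

```bash
python3 snap.py scene 320 170 110 85 d2;  python3 - <<'E'
from rel import *
rel([.4707,.2705,.062],-6.1)
E
```

```text
shift [ 2.  -0.2 -1.4] turn -0.2 | now [0.4721 0.2706 0.064 ] h -6.25 F [-0.1 -0.   0. ] w 0.0336 t 10.6
```

View pics/d2.png

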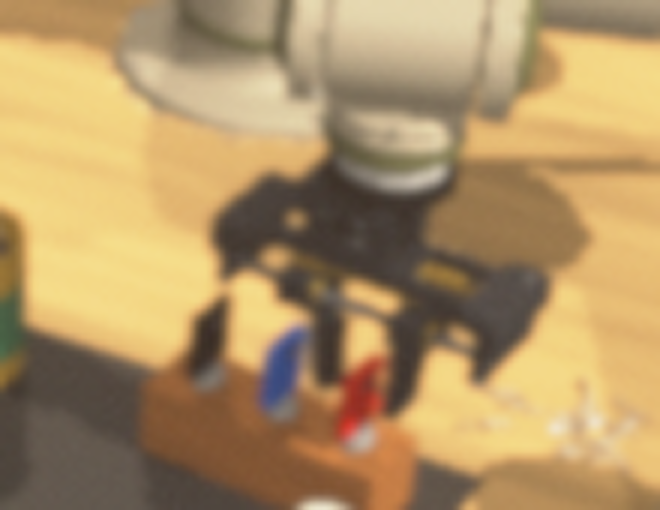

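The fingers straddle the red bow, with the blue key clear. Close.

Emit:
move_arm([
  [[1,0,-1.5],0,0.7],
  [[1,0,-1.5],0,1.0],
  [[1,0,-1.5],0,1.0],
  [[1,0,-1.5],0,1.0],
  [[1,0,-1.5],0,1.0],
  [[1,0,-1.5],0,1.0],
  [[1,0,-1.5],0,1.0],
  [[1,0,-1.5],0,1.0],
  [[1,0,-1.5],0,1.0],
])

```text
time_s: 11.35
tool_pos: [0.4707, 0.2704, 0.0632]
ee_rot: [[0.006, 0.109, 0.994], [-0.009, 0.994, -0.109], [-1.0, -0.009, 0.007]]
ft_force: [-0.8, -5.1, 4.5]
gripper_width: 0.0099
```

Emit:
move_arm([
  [[-8,0,0],0,1.0],
  [[-16,0,0],0,1.0],
  [[-24,0,0],0,1.0],
  [[-32,0,0],0,1.0],
  [[-45,0,0],0,1.0],
  [[-70,0,0],0,1.0],
  [[-110,0,0],0,1.0],
  [[-110,0,0],0,1.0],
  [[-110,0,0],0,1.0],
  [[-110,0,0],0,1.0],
])

```text
time_s: 12.18
tool_pos: [0.4697, 0.2717, 0.1731]
ee_rot: [[0.006, 0.109, 0.994], [-0.009, 0.994, -0.109], [-1.0, -0.008, 0.007]]
ft_force: [-0.9, 0.3, -1.1]
gripper_width: 0.0097
```

```bash
python3 snap.py scene 310 130 120 95 d3;  python3 - <<'E'
from rel import *
k=B([0,-.035,0])[0]
rel([k[0],k[1],.173],5.6)
E
```

```text
shift [   4.5 -545.2   56.5] turn -11.8 | now [0.4695 0.2715 0.1724] h -6.24 F [-0.4  0.8 -1.7] w 0.0097 t 12.2333
```

View pics/d3.png

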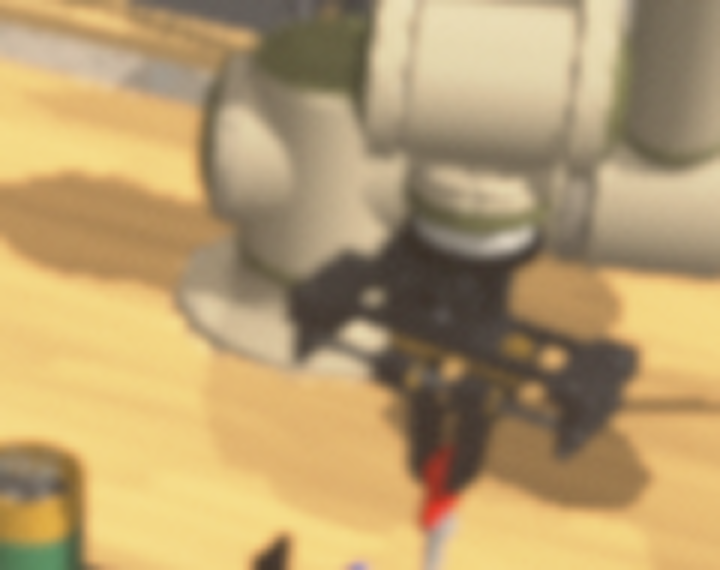

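Emit:
move_arm([
  [[-33,-10,0],0,1.0],
  [[-33,-50,5],0,1.0],
  [[-33,-90,10],-2,1.0],
  [[-33,-130,14],-4,1.0],
  [[-33,-170,18],-6,1.0],
  [[-33,-210,22],-8,1.0],
  [[-33,-250,26],-10,1.0],
  [[-33,-290,30],-11.8,1.0],
  [[-33,-330,34],-11.8,1.0],
  [[-33,-370,38],-11.8,1.0],
  [[-33,-410,42],-11.8,1.0],
  [[-33,-410,42],-11.8,1.0],
])

```text
time_s: 13.23
tool_pos: [0.4662, -0.1461, 0.2079]
ee_rot: [[0.003, -0.091, 0.996], [-0.01, 0.996, 0.091], [-1.0, -0.01, 0.002]]
ft_force: [-0.4, 0.6, -0.4]
gripper_width: 0.0097
```

Run:
```python
from rel import *
k=B([0,-.035,0])[0]
rel([k[0],k[1],.205],5.6)
```

```text
shift [   4.1 -130.   -11.7] turn -0.4 | now [ 0.4662 -0.1461  0.2079] h 5.23 F [-0.4  0.6 -0.4] w 0.0097 t 13.2333
```

Emit:
move_arm([
  [[4,-40,-4],0,1.0],
  [[4,-80,-8],0,1.0],
  [[4,-120,-11],0,1.0],
  [[4,-130,-12],0,1.0],
  [[4,-130,-12],0,1.0],
  [[4,-130,-12],0,1.0],
])

```text
time_s: 13.73
tool_pos: [0.4658, -0.276, 0.204]
ee_rot: [[0.001, -0.09, 0.996], [-0.008, 0.996, 0.09], [-1.0, -0.008, 0.001]]
ft_force: [0.2, 0.4, -0.3]
gripper_width: 0.0099
```

```bash
python3 snap.py scene 215 140 90 75 e1;  python3 - <<'E'
from rel import *
o=get_obs();print(o['tool_pos'],"tip",o['tool_pos']+o['ee_rot'][:,0]*.045)
p=cv2.imread("pics/top0.png");x,y,w,h=318,200,30,26;s=24
g=cv2.resize(p[y:y+h,x:x+w],None,fx=s,fy=s,interpolation=cv2.INTER_CUBIC)
cv2.imwrite("pics/slot.png",g)
hsv=cv2.cvtColor(p,cv2.COLOR_BGR2HSV);print(hsv[208:223,326:340,2])
# dark slot weighted PCA
G_=p[...,2].astype(float);c=(332.6,215.3)
v,u=np.mgrid[0:420,0:560];m=np.hypot(u-c[0],v-c[1])<3.8
print(np.round(G_[209:222,326:340]).astype(int))
w_=np.clip(150-G_,0,None)*m;mu=np.array([(w_*u).sum(),(w_*v).sum()])/w_.sum()
C=np.array([[(w_*(u-mu[0])**2).sum(),(w_*(u-mu[0])*(v-mu[1])).sum()],[0,(w_*(v-mu[1])**2).sum()]])/w_.sum();C[1,0]=C[0,1]
e,V=np.linalg.eigh(C);a=V[:,1];print("slot c",mu,"dir",a,e)
q=atz("top",[mu-a*3,mu,mu+a*3],.08);d=q[2]-q[0];print(q[1],"yaw",np.degrees(np.arctan2(d[1],d[0])))
E
```

```text
[ 0.46597308 -0.27532028  0.20440005] tip [ 0.4660546  -0.27568626  0.15940161]
[[121 121 122 129 135 139 139 138 140 137 126 114 110 119]
 [108 113 133 149 154 155 153 157 156 153 141 123 105 116]
 [ 95 125 146 158 158 154 149 154 160 158 154 145 130 122]
 [122 145 159 157 159 159 153 159 166 166 164 159 151 133]
 [144 156 158 160 164 162 156 162 174 178 169 163 157 143]
 [157 162 155 160 165 145 123 139 170 182 175 162 160 152]
 [159 159 151 159 167 136  93 125 169 181 177 163 155 158]
 [160 158 149 161 172 143  93 121 167 183 181 168 154 157]
 [161 157 151 159 174 153  99 118 166 183 182 169 158 158]
 [160 162 154 153 166 154 103 110 161 179 176 167 160 156]
 [157 163 155 149 158 153 112 118 159 177 172 162 158 150]
 [152 162 162 156 157 156 140 141 158 169 164 160 155 137]
 [133 149 161 164 161 160 160 159 160 164 159 159 146 115]
 [115 117 144 161 160 163 163 163 158 160 154 144 121  92]
 [110  96 117 137 149 157 159 158 154 149 137 121 107 103]]
[[108 113 133 149 154 155 153 157 156 153 141 123 105 116]
 [ 95 125 146 158 158 154 149 154 160 158 154 145 130 122]
 [122 145 159 157 159 159 153 159 166 166 164 159 151 133]
 [144 156 158 160 164 162 156 162 174 178 169 163 157 143]
 [157 162 155 160 165 145 123 139 170 182 175 162 160 152]
 [159 159 151 159 167 136  93 125 169 181 177 163 155 158]
 [160 158 149 161 172 143  93 121 167 183 181 168 154 157]
 [161 157 151 159 174 153  99 118 166 183 182 169 158 158]
 [160 162 154 153 166 154 103 110 161 179 176 167 160 156]
 [157 163 155 149 158 153 112 118 159 177 172 162 158 150]
 [152 162 162 156 157 156 140 141 158 169 164 160 155 137]
 [133 149 161 164 161 160 160 159 160 164 159 159 146 115]
 [115 117 144 161 160 163 163 163 158 160 154 144 121  92]]
slot c [332.3095723  215.73523422] dir [0.0891577  0.99601752] [0.29972726 2.80521257]
[ 0.46683284 -0.274445    0.08      ] yaw -176.79575887718912
```

View pics/e1.png

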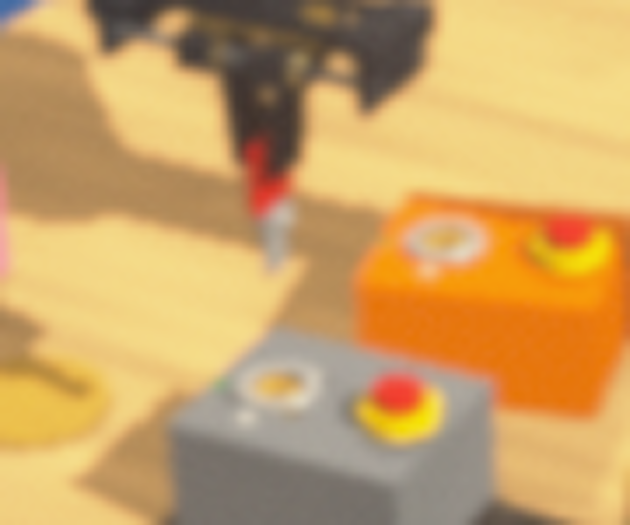

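View pics/slot.png

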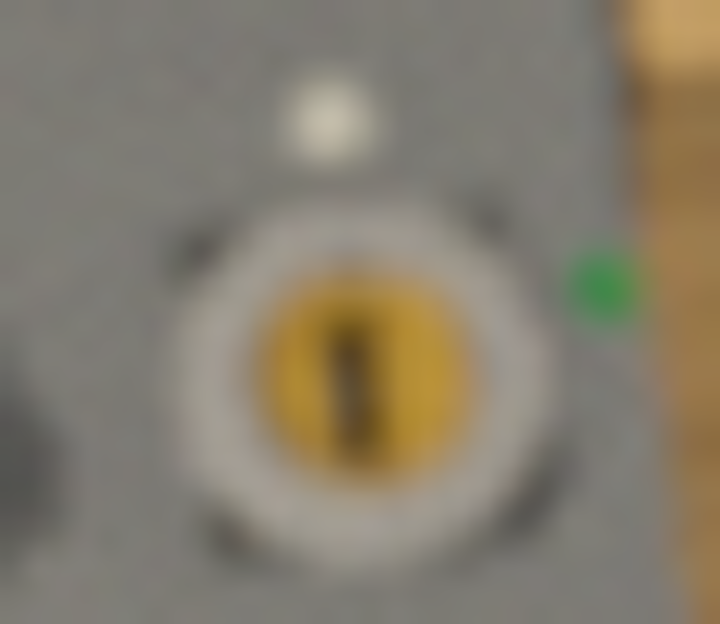

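```bash
python3 snap.py top 300 185 75 60 e2
python3 - <<'E'
from rel import *
o=get_obs();tip=o['tool_pos']+o['ee_rot'][:,0]*.045
for n in("scene","top"):
    c=calibration(n);print(n,"cam",(-c['R'].T@c['t']).round(3),"tip px",proj(n,tip).round(1))
f=lambda X:np.asarray(X)@o['ee_rot'].T+o['tool_pos']
# key frame: tool: x down. key blade z0..32 => tool x .045...013, x along tool z
L=[f([[.045,-.003,-.009],[.045,-.003,.009],[.013,-.003,.009],[.013,-.003,-.009]]),f([[.003,-.005,-.02],[.003,-.005,.02],[-.042,-.005,.02],[-.042,-.005,-.02]]),
  f([[.003,.005,-.02],[.003,.005,.02],[-.042,.005,.02],[-.042,.005,-.02]])]
p=np.load("scene_p.npy");x,y,w,h,s=235,140,40,50,12
im=cv2.resize(p[y:y+h,x:x+w],None,fx=s,fy=s,interpolation=cv2.INTER_CUBIC)
for q in L: cv2.polylines(im,[((proj("scene",q)-[x,y]+.5)*s).astype(np.int32)],True,(255,0,255),1)
cv2.imwrite("pics/e3.png",im)
E
```

```text
scene cam [1.762 0.724 1.095] tip px [[253.7 177.8]]
top cam [ 0.237 -0.081  1.511] tip px [[336.  211.8]]
```

View pics/e3.png

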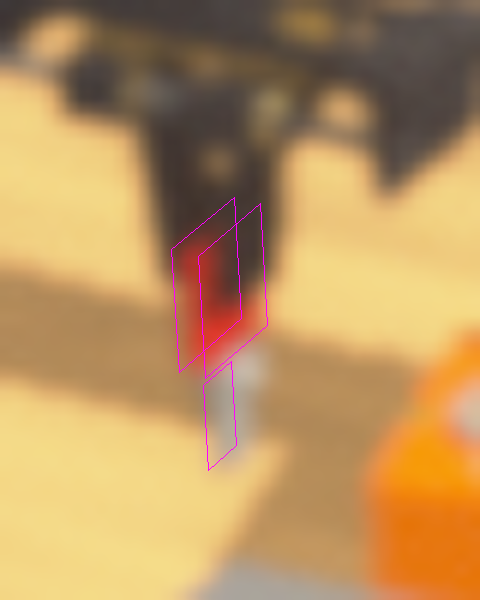

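View pics/e2.png

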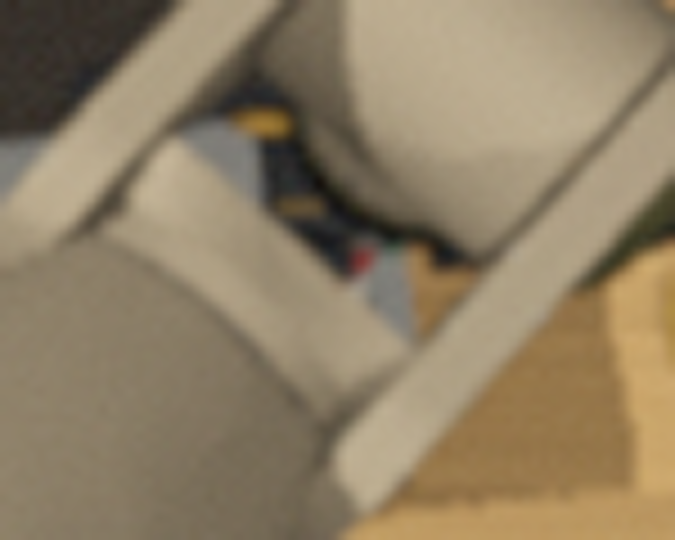

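Run:
```python
from rel import *
rel([.467,-.2755,.13],3.5)
```

```text
shift [74.7  0.1  0.7] turn 1.8 | now [ 0.4661 -0.275   0.2047] h 5.3 F [-0.6  0.4 -0.4] w 0.0094 t 13.8333
```

Emit:
move_arm([
  [[30,0,1],1,1.0],
  [[55,0,1],1.8,1.0],
  [[70,0,1],1.8,1.0],
  [[75,0,1],1.8,1.0],
  [[75,0,1],1.8,1.0],
  [[75,0,1],1.8,1.0],
])

```text
time_s: 14.33
tool_pos: [0.4678, -0.2751, 0.1306]
ee_rot: [[0.003, -0.062, 0.998], [-0.009, 0.998, 0.062], [-1.0, -0.01, 0.003]]
ft_force: [-0.2, -0.6, -0.3]
gripper_width: 0.0094
```

```bash
python3 snap.py scene 225 150 65 65 f1
python3 - <<'E'
from rel import *
rel([.467,-.2755,.13],3.5)
p=np.load("scene_p.npy");x,y,w,h,s=235,165,40,45,13
im=cv2.resize(p[y:y+h,x:x+w],None,fx=s,fy=s,interpolation=cv2.INTER_CUBIC)
o=get_obs();f=lambda X:np.asarray(X)@o['ee_rot'].T+o['tool_pos']
K=T((.467,-.276),0)
for q in [circ(K,0,0,.08,.015),f([[.045,-.003,-.009],[.045,-.003,.009],[.045,.003,.009],[.045,.003,-.009]]),f([[.013,-.003,-.009],[.013,-.003,.009],[.013,.003,.009],[.013,.003,-.009]])]:
    cv2.polylines(im,[((proj("scene",q)-[x,y]+.5)*s).astype(np.int32)],True,(255,0,255),1)
cv2.imwrite("pics/f2.png",im)
E
```

```text
shift [ 1.  -0.1 -0.9] turn 0.0 | now [ 0.4679 -0.2754  0.131 ] h 3.54 F [ 0.1  1.  -0.7] w 0.0099 t 14.3833
```

View pics/f2.png

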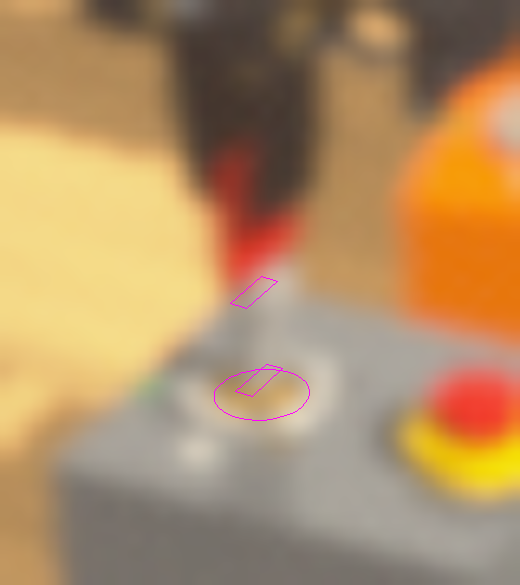

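View pics/f1.png

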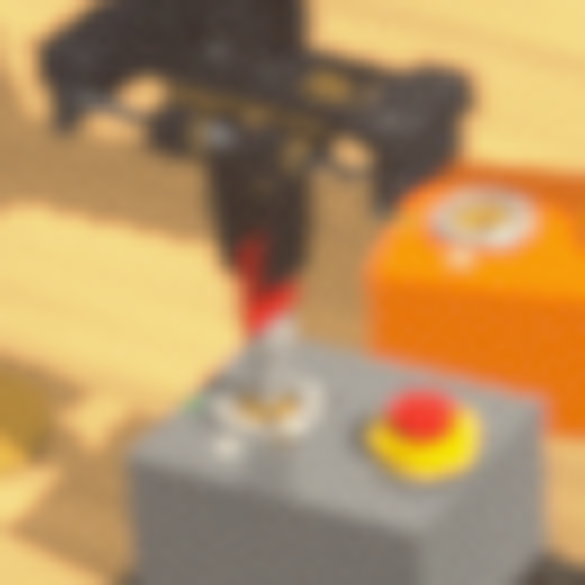

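Emit:
move_arm([
  [[2,-0.5,-0.8],0,1.0],
  [[4,-0.5,-0.8],0,1.0],
  [[6,-0.5,-0.8],0,1.0],
  [[8,-0.5,-0.8],0,1.0],
  [[10,-0.5,-0.8],0,1.0],
  [[12,-0.5,-0.8],0,1.0],
  [[12,-0.5,-0.8],0,1.0],
])

```text
time_s: 14.97
tool_pos: [0.4672, -0.2762, 0.1187]
ee_rot: [[0.004, -0.062, 0.998], [-0.01, 0.998, 0.062], [-1.0, -0.01, 0.003]]
ft_force: [1.3, -0.9, -2.5]
gripper_width: 0.01
```

Emit:
move_arm([
  [[4,0,0],0,1.0],
  [[8,0,0],0,1.0],
  [[12,0,0],0,1.0],
  [[16,0,0],0,1.0],
  [[20,0,0],0,1.0],
  [[23,0,0],0,1.0],
  [[25,0,0],0,1.0],
  [[26,0,0],0,1.0],
  [[26,0,0],0,1.0],
])

```text
time_s: 15.72
tool_pos: [0.4675, -0.2768, 0.0931]
ee_rot: [[0.004, -0.062, 0.998], [-0.011, 0.998, 0.062], [-1.0, -0.011, 0.004]]
ft_force: [0.5, -1.4, 3.9]
gripper_width: 0.0096
```

```bash
python3 snap.py scene 225 150 65 65 f3
```

```text
(no output)
```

View pics/f3.png

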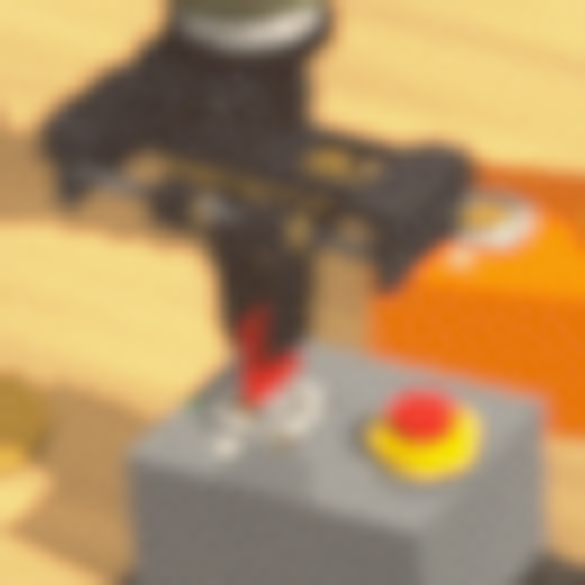

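The key is down: tool z is .093 with light contact, and the neck is at crop (265,405). Press slightly further to seat it.

Emit:
move_arm([
  [[1,0,0],0,1.0],
  [[2,0,0],0,1.0],
  [[2,0,0],0,1.0],
  [[2,0,0],0,1.0],
])

```text
time_s: 16.1
tool_pos: [0.4678, -0.2773, 0.0928]
ee_rot: [[0.006, -0.062, 0.998], [-0.013, 0.998, 0.062], [-1.0, -0.013, 0.005]]
ft_force: [-1.4, -0.0, 15.5]
gripper_width: 0.0098
```

Seated: 15 N and no further travel. Now turn clockwise.

Emit:
move_arm([
  [[0,0,0],6,1.0],
  [[0,0,0],12,1.0],
  [[0,0,0],18,1.0],
  [[0,0,0],24,1.0],
  [[0,0,0],30,1.0],
  [[0,0,0],36,1.0],
  [[0,0,0],42,1.0],
  [[0,0,0],48,1.0],
  [[0,0,0],54,1.0],
  [[0,0,0],60,1.0],
  [[0,0,0],60,1.0],
])

```text
time_s: 17.02
tool_pos: [0.4677, -0.2784, 0.0932]
ee_rot: [[0.006, 0.836, 0.548], [-0.015, 0.548, -0.836], [-1.0, -0.003, 0.016]]
ft_force: [-0.6, -5.6, 2.8]
gripper_width: 0.0095
```

```bash
python3 snap.py scene 225 150 65 65 g1
python3 - <<'E'
from rel import *
rel([.4672,-.2765,.093],-78)
o=get_obs();print(o['moment'],o['q'])
E
```

```text
shift [ 0.1  0.7 -1.9] turn 21.5 | now [ 0.4677 -0.2784  0.0931] h -56.53 F [-0.7 -6.4  2.5] w 0.0093 t 17.0667
[-1.20243563  0.26369983  0.0311341 ] [-0.7509252   0.48711544  1.51181088 -0.00784946  1.12768076 -1.33176057]
```

View pics/g1.png

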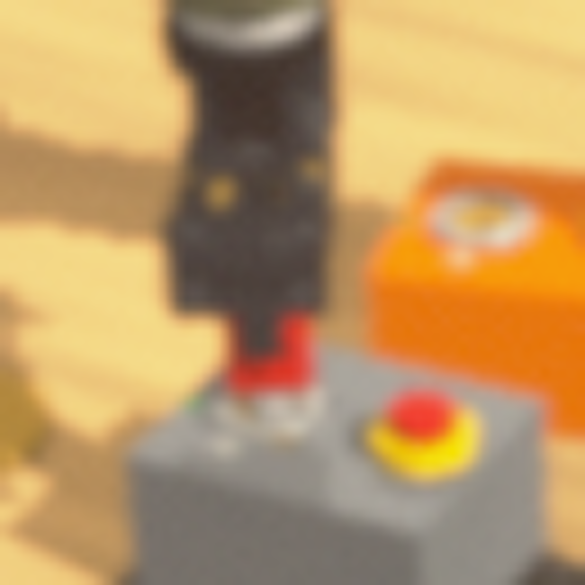

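The key turns with the tool: the bow is now broadside to the camera at crop (270,350). Continue with a small side correction.

Emit:
move_arm([
  [[0,0.4,-1],5,1.0],
  [[0,0.5,-1.3],10,1.0],
  [[0,0.5,-1.3],15,1.0],
  [[0,0.5,-1.3],20,1.0],
  [[0,0.5,-1.3],24,1.0],
  [[0,0.5,-1.3],27,1.0],
  [[0,0.5,-1.3],27,1.0],
  [[0,0.5,-1.3],27,1.0],
])

```text
time_s: 17.73
tool_pos: [0.4671, -0.2781, 0.0932]
ee_rot: [[0.006, 0.994, 0.113], [-0.018, 0.113, -0.993], [-1.0, 0.004, 0.018]]
ft_force: [-1.6, -6.9, 1.4]
gripper_width: 0.01
```

Run:
```python
from rel import *
rel([.4672,-.2765,.093],-78)
o=get_obs();print(o['moment'])
```

```text
shift [ 0.2  0.2 -1.6] turn -5.5 | now [ 0.4671 -0.2781  0.0932] h -83.48 F [-1.6 -6.9  1.4] w 0.01 t 17.7333
[-1.24312073  0.23768112  0.48223444]
```

There is a 0.48 N m reaction at the end stop, against 0.05 N m of friction. Unwind a little, release and rise.

Emit:
move_arm([
  [[0,0,-0.8],-2,1.0],
  [[0,0,-0.8],-4,1.0],
  [[0,0,-0.8],-4,0.7],
  [[0,0,-0.8],-4,0.6],
  [[0,0,-0.8],-4,0.6],
  [[0,0,-0.8],-4,0.6],
  [[-20,0,-0.8],-4,0.6],
  [[-60,0,-0.8],-4,0.6],
  [[-100,0,-0.8],-4,0.6],
  [[-140,0,-0.8],-4,0.6],
  [[-140,0,-0.8],-4,0.6],
  [[-140,0,-0.8],-4,0.6],
])

```text
time_s: 18.73
tool_pos: [0.4667, -0.2749, 0.2349]
ee_rot: [[0.009, 0.983, 0.182], [-0.02, 0.182, -0.983], [-1.0, 0.005, 0.021]]
ft_force: [-0.4, 0.4, -0.9]
gripper_width: 0.0351
```

```bash
python3 snap.py scene 215 160 65 65 i1; python3 snap.py top 290 180 80 60 i2
python3 - <<'E'
from rel import *
rel([.36,.0,.3],None)
E
```

```text
shift [ -72.8  -54.  -287.9] turn None | now [ 0.4658 -0.2743  0.232 ] h -79.49 F [-0.2  0.2 -1. ] w 0.0351 t 18.8333
```

View pics/i1.png

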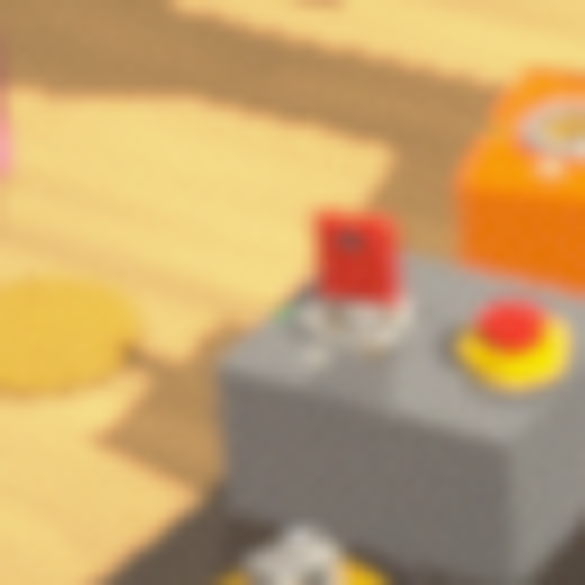

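View pics/i2.png

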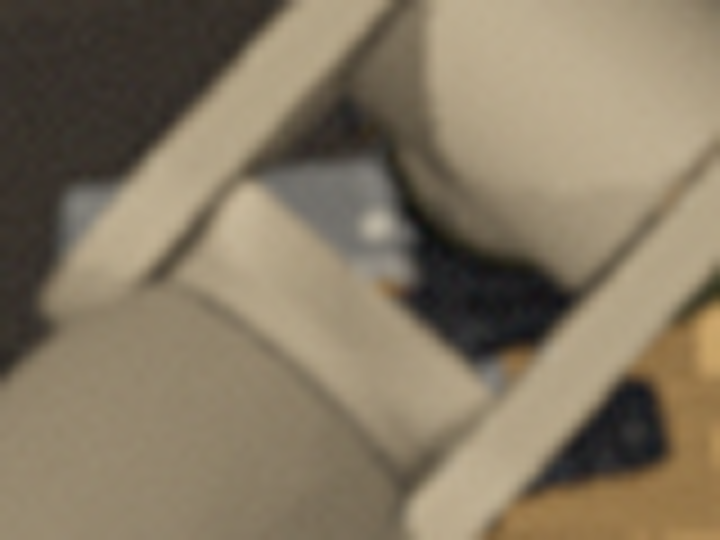

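The key stands upright in the switch at scene (254,193). I'll move the arm aside to check the angle from the top view.

Emit:
move_arm([
  [[-30,0,-30],0,0.6],
  [[-40,0,-70],0,0.6],
  [[-40,0,-110],0,0.6],
  [[-40,0,-150],0,0.6],
  [[-40,0,-190],0,0.6],
  [[-40,0,-230],0,0.6],
  [[-40,0,-270],0,0.6],
  [[-40,0,-300],0,0.6],
  [[-40,0,-300],0,0.6],
  [[-40,0,-300],0,0.6],
])

```text
time_s: 19.67
tool_pos: [0.4103, 0.0223, 0.2659]
ee_rot: [[0.002, 0.983, 0.185], [-0.016, 0.185, -0.983], [-1.0, -0.001, 0.016]]
ft_force: [0.7, -0.7, -0.1]
gripper_width: 0.0352
```

```bash
python3 snap.py scene 215 160 65 65 j1; python3 snap.py top 290 180 80 60 j2
python3 - <<'E'
from fit import *
P2={n:np.load(f"{n}_p.npy") for n in("scene","top")};obs={};A={}
K0=B([0,-.035,0])[0]
for n in P2:
    c=hull(T(K0[:2],-70),0,0,.09,.135,.02,.005,n)[0]
    m=soft(n,"red",c,11,P2);vu=np.argwhere(m);obs[n]=vu.mean(0)[::-1]
    C=np.cov((vu[:,::-1]).T);e,V=np.linalg.eigh(C);print(n,"c",obs[n].round(2),"model",c.round(2),len(vu),"major axis",np.degrees(np.arctan2(V[1,1],V[0,1])).round(1))
    for y in(-60,-65,-69,-76,-82):
        pts=np.array([[a*.02,b*.005,z] for a in(-1,1) for b in(-1,1) for z in(.09,.135)]);h=cv2.convexHull(proj(n,T(K0[:2],y)(pts)).astype(np.float32))
        im=np.zeros((4200,5600),np.uint8);cv2.fillConvexPoly(im,(h*10).astype(np.int32),1);q=np.argwhere(im)[:,::-1]/10;e,V=np.linalg.eigh(np.cov(q.T));print("   yaw",y,"model axis",np.degrees(np.arctan2(V[1,1],V[0,1])).round(1),"area",len(q)/100)
print(get_obs()['time_s'],get_obs()['ft_force'])
for n in P2:
    for t in("key_red","handle_knob"):
        for r in place_of(n,t)[:2]: print(n,t,round(r['confidence'],2),toworld(n,r['xyz']).round(4))
E
```

```text
scene c [254.01 188.01] model [254.12 187.89] 77 major axis 45.0
   yaw -60 model axis 67.0 area 112.83
   yaw -65 model axis 57.2 area 112.89
   yaw -69 model axis 56.1 area 113.31
   yaw -76 model axis 55.4 area 110.63
   yaw -82 model axis 57.4 area 108.76
top c [334.34 213.63] model [334.39 214.15] 38 major axis 162.2
   yaw -60 model axis 147.8 area 61.52
   yaw -65 model axis 152.4 area 64.72
   yaw -69 model axis 156.1 area 67.8
   yaw -76 model axis 162.7 area 70.0
   yaw -82 model axis 168.5 area 72.45
19.7667 [-0.48773643 -0.2289225  -0.75448819]
scene handle_knob 0.44 [ 0.6585 -0.0159  0.1271]
top key_red 0.53 [ 0.4708 -0.2759  0.0482]
top key_red 0.42 [ 0.7243 -0.0596  0.0026]
top handle_knob 0.7 [ 0.6559 -0.0157  0.1222]
```

View pics/j1.png

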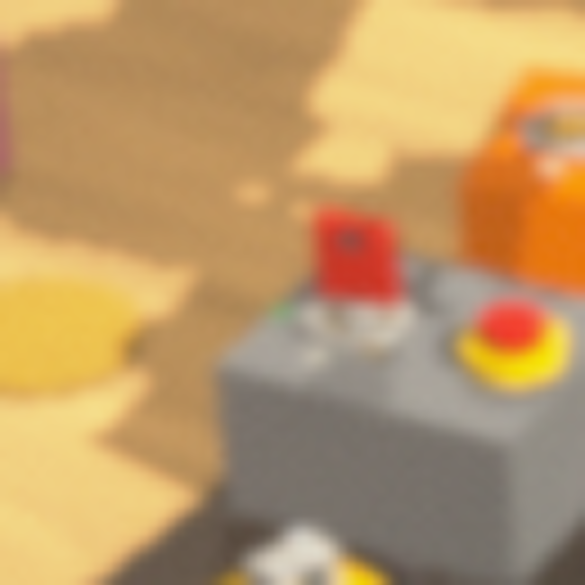

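View pics/j2.png

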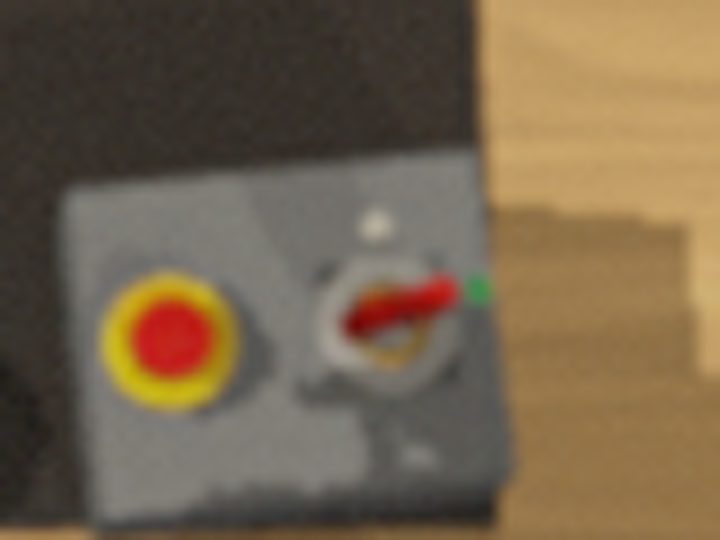

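From above, the key points at the green dot with a fitted heading of -75.5°. At "on" plus slot play it should be -76.3°. Its origin is at z=.048, as it should be fully in, and the knob is still level in the shut notch. Handing in.

Run:
```python
from rig import *
o=get_obs();print(o['time_s'],abs(o['dq']).max(),o['ft_force']);print(sign_off())
```

```text
19.9667 0.004157980016785517 [-0.61917189 -0.42415664  0.10235724]
the job is handed in; nothing more can be done
None
```

I bolted the guard, then put the red key in the grey box's switch, turned it to on and left it there. I handed the job in at about 20 s of the 59 s. The hand-in reports no verdict.

**Bolt:**
- My first pinch caught the knob too high (14 mm opening on a 22 mm ball). I reopened, went 12 mm lower and gripped it properly.
- I lifted the handle and slid the bolt until it met the end stop at about 20 N.
- I then let the handle down to the height it started from. The camera check gave 18.7 px of knob travel against 18.3 px expected for 60 mm. The knob stands level, at z about 0.122–0.127 m against 0.125 m.

**Key:**
- The red key went in on the first try and seated firmly: about 15 N with no more downward travel.
- I turned it clockwise until it met a 0.48 N m reaction at the stop, against about 0.05 N m of friction.
- From above it lines up with the green dot, at a heading of -75.5° against about -76.3° expected at on, including the slot play. It stands upright, with its tip 32 mm below the slot's mouth.

**Weak points in the checks:**
- The two cameras disagreed by 2–3 mm on the key and switch positions, so I used a value between them and relied on the lead-in and the force readings.
- The scene view's key axis fit was too coarse to confirm the angle, and the network found the red key only in the top view at the end.
- I did not measure the bystanders or the other two keys again. No force reading suggested that I touched them, and the arm stood clear at hand-in.

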